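Image the slide frames and file them in the rack

TASK

Image the slide frames one after another in the order red, yellow, blue (some may be missing): lay the frame flat and centred on the imager's raised stage, its length along the stage's, swing the sprung shutter lever all the way to its stop and release it so that it springs back with the frame still on the stage, then stand that frame on its short end in a free slot of the rack, fully down and leaning on the backrest, before you image the next. Leave the bottle, the jar and the tip box as they are, and finish with all frames standing in the rack.

Things in the scene. Friction and masses are not known exactly. Their poses are not given: they have to be found in the camera images.
- frame_red: slide frame with a red rim and a glass slide in it, a flat plate 84 mm long (its x) x 44 mm wide (its y) x 12 mm thick (its z), about 90 g, the same on both faces and ends but for a white patch at one end of the slide; origin at its centre. At the start it lies flat on the bench, if it is there at all
- frame_yellow: slide frame with a yellow rim and a glass slide in it, a flat plate 84 mm long (its x) x 44 mm wide (its y) x 12 mm thick (its z), about 90 g, the same on both faces and ends but for a white patch at one end of the slide; origin at its centre. At the start it lies flat on the bench, if it is there at all
- frame_blue: slide frame with a blue rim and a glass slide in it, a flat plate 84 mm long (its x) x 44 mm wide (its y) x 12 mm thick (its z), about 90 g, the same on both faces and ends but for a white patch at one end of the slide; origin at its centre. At the start it lies flat on the bench, if it is there at all
- imager: inverted slide imager, fixed: white housing, x from -75 to 135 mm, y +-85 mm, 60 mm high, with a black stage pedestal 28 (x) x 60 (y) mm rising from its top to 86 mm at x = y = 0; the lever is on its far (+x) part. Origin on the bench under the stage. A frame overhangs the pedestal all round, so that fingers can pass 26 mm below it
- stage (a point): centre of the stage's flat glass top, 86 mm above the bench, axes those of the imager; a frame lies on it with its length along this y (either way round), its centre 6 mm above this point
- shutter (a joint): shutter lever's angle: 0 at rest (a spring holds it there), 1.0 rad at its stop, counter-clockwise seen from above. The spring's pull at the tip grows from about 1.7 N at rest to 4.4 N at the stop; released, the lever swings back by itself in under 1 s
- shutter_tip (a point): on the axis of the upright orange grip pin (12 to 13 mm thick) at the end of the lever's flat steel arm (12 mm wide, 6 mm thick), 32 mm above shutter_pivot and 98 mm above the bench; the pin stands free from 20 mm below this point (the arm's top) to 15 mm above it. x points along the arm, away from the pivot
- shutter_pivot (a point): on the vertical axis of the lever, at imager (95, -50, 66) mm; the pin's axis is 80 mm from it. At the stop the arm points along the imager's +y; at rest it is turned 1.0 rad clockwise from there, out towards +x
- rack: fixed rack: blue base 74 (x) x 215 (y) x 10 mm, origin under its centre; three white slots along y, 60 mm apart, leaning 25 degrees, tops towards -y. Each is a pocket 52 (x) x 20 mm, 36 mm deep along the slot, with a backrest on its -y side (34 mm wide, 59 mm high along the slot); its floor, square to the slot, slopes so that a frame slides against the backrest
- slot0 (a point): where the centre of a frame lies when seated in the -y slot, at rack (0, -72.3, 58.6) mm: its width along the rack's x, its length along the slot (0, -sin 25, cos 25), lower end on the slot's floor, face on the backrest; its sides stay free to fingers. Axes those of the rack
- slot1 (a point): where the centre of a frame lies when seated in the middle slot, at rack (0, -12.3, 58.6) mm: its width along the rack's x, its length along the slot (0, -sin 25, cos 25), lower end on the slot's floor, face on the backrest; its sides stay free to fingers. Axes those of the rack
- slot2 (a point): where the centre of a frame lies when seated in the +y slot, at rack (0, 47.7, 58.6) mm: its width along the rack's x, its length along the slot (0, -sin 25, cos 25), lower end on the slot's floor, face on the backrest; its sides stay free to fingers. Axes those of the rack
- reagent: amber reagent bottle with a red cap, 56 mm thick, 130 mm high; leave alone. Origin at its foot
- stain_jar: glass jar with a blue cap, 60 mm thick, 75 mm high; leave alone. Origin at its foot
- tip_box: green pipette-tip box 85 x 120 x 55 mm; leave alone. Origin at its foot
Things that resemble listed ones, but are neither listed nor needed, are in the scene too. Several things look just like the frame_blue: the one meant starts farthest from the robot's base. Of the things that look like the frame_red, the larger one is meant.

How it is judged:
By the outcome, as a careful person would: the job done as asked, in the order asked, and still so for the second after the job is handed in, with the robot touching nothing.
Of frame_red, frame_yellow, frame_blue only 2 to 3 are there at a start; the rules pass over those that are not, and their reading is None.
At some moment in a run one of frame_red, frame_yellow, frame_blue may be knocked a few centimetres aside while the robot is not near it.
Once in a run the grip may slacken for a moment while it holds something.
It also fails if it takes over 210 s, if anything falls off the work surface, if the arm or the gripper's body presses on something with over 40 N, if the wrist force passes 120 N, or if a joint passes its speed limit or range.

ROBOT

A 7-joint arm with a two-finger parallel gripper is mounted at the origin on the work surface. World frame = base frame: x ahead of the robot, y to its left, z up, the work surface at z = 0. Lengths are in m, angles in rad, forces in N, time in s.
With the tool pointing down it reaches from about 0.4 to 0.875 m from the base axis. Payload 19.3 kg.
Tool frame: the origin (TCP) lies between the finger pads; the fingertips stand 17 mm ahead of it and the grasp point (between the pads) lies 2 mm behind it; z points along the fingers, y is the line along which they close (so a half turn about z gives the same grasp; the last joint's range is limited). The gripper opens to 85 mm and grips with 20 to 120 N. Pads are 22 mm wide; open, the fingers measure 114 mm over their backs; the gripper's body (76 mm by 85 mm) begins 54 mm behind the grasp point. The pads swing forward as they close: fully open they stand 13 mm farther back than shut.
Start: joints at [1.132, 0.521, -0.036, 1.599, 0.021, 1.021, -0.113], TCP at [0.225, -0.583, 0.248] pointing down, gripper open.
Joint ranges: [-2.91, 2.91], [-0.3, 2.13], [-1.5, 1.42], [0.17, 2.43], [-1.26, 4.41], [0.16, 1.93], [-2.52, 2.52]. Speed limits (rad/s): [1.89, 1.89, 2.39, 2.39, 3.01, 3.01, 3.01].

INTERFACE

Orientations are given as [roll, pitch, yaw] about the fixed x, y, z axes, in that order (R = Rz(yaw) Ry(pitch) Rx(roll)).
In Python, from workcell import bot gives the robot as it stands.
- The arm moves only by the shell command python3 -m inch 'ROWS' [FORCE]. ROWS is JSON, a list of rows, each a list of 7 numbers: the shift along the tool's x, y, z in units of 200 mm (1.0 is 200 mm), then the turn, a rotation vector about the tool's x, y, z in units of 90 degrees (1.0 is 90 degrees), then the opening, from 0 (shut) to 1 (fully open). In form: [[x, y, z, rx, ry, rz, grip], ...]. A call has 1 to 20 rows; each row is the pose to reach, as a shift and turn from the pose commanded when the call began, along the tool's axes at that moment; what a row does not reach only later rows make up. A row lasts 1/8 s, in which the tool goes at most 62.5 mm and 10.7 degrees, less where a joint would pass 70% of its speed; a pose out of reach is approached as far as the arm can. A call with a number of a shift or a turn outside -1 to 1 is refused whole. A call with a gripper value outside its range is refused whole. The fingers move at their own pace and stop on an object; FORCE is the grip in N (left out, the last holds). Time passes only in rows, so rows that repeat a pose let the fingers close. It gives the time, the measured TCP pose, the force, the opening and the grip force at its end, in the units of the state.
- bot.observe(): the state, without advancing time (a new reading comes with each control period).
- bot.grab_frame(name): name is "side" or "top" or "wrist"; returns a dict with "img" (384x512x3 uint8, red, green, blue), "z_map" (384x512 float32, m along the optical axis (not along the pixel's ray), 0 where there is no reading), "vfov" (degrees; the focal length in pixels is half the picture's height over the tangent of half this angle, whatever the lens; pixels are square), "cx", "cy" (the principal point, pixels), "rvec" (rotation vector, rad) and "tvec" (3), from world to camera coordinates, as OpenCV has them. Camera axes: x right, y down, z forward; pixel columns grow to the right and rows downward; lengths in m; the calibration is good to about 2 mm. A picture is of the moment at which its call begins.
- bot.job_done(): hands the job in; it is judged then, once.
The state is a dict: "clock": time; "qpos": joint angles; "qd": joint speeds; "joint_efforts": joint torques, N m; "position": TCP position; "tool_rot": TCP orientation; "force": force on the tool from outside, world axes, zero at the start; "moment": the same for the moment, N m; "grip_width": finger opening in m; "finger_force": force on a finger pad.
Only numpy, scipy, OpenCV 4.12 (cv2) and the standard library are available. Lean on these libraries where they do the work, as an engineer would, in place of code of your own. Each camera call takes 0.05 s, during which the arm holds its last target. There are 200 camera calls.

## Working session

There is one attempt and no reset: what is moved stays moved. The work goes in short steps, Python scripts to look and compute and a shell command to move; the robot and the scene stay as the last step left them, time stands still between calls to the robot, and variables do not carry over. Pictures are saved under pics/ and viewed, at most 14 in all, crops included, and the job is handed in when it is done.

```bash
ls; mkdir -p pics
cat > h.py <<'E'
import numpy as np, cv2
from workcell import bot
from scipy.spatial.transform import Rotation as R
def grab(n):
    f=bot.grab_frame(n); f['R']=cv2.Rodrigues(np.array(f['rvec'],float))[0]; f['t']=np.array(f['tvec'],float).ravel()
    f['f']=f['img'].shape[0]/2/np.tan(np.radians(f['vfov'])/2); return f
def cloud(f):
    z=f['z_map']; v,u=np.indices(z.shape)
    P=np.stack([(u-f['cx'])/f['f']*z,(v-f['cy'])/f['f']*z,z],-1)
    return (P-f['t'])@f['R']
def ray(f,u,v,h):
    d=f['R'].T@np.array([(u-f['cx'])/f['f'],(v-f['cy'])/f['f'],1]); c=-f['R'].T@f['t']
    return c+d*(h-c[2])/d[2]
def proj(f,p):
    q=f['R']@np.array(p)+f['t']; return q[:2]/q[2]*f['f']+[f['cx'],f['cy']]
def save(img,n): cv2.imwrite('pics/'+n+'.png',cv2.cvtColor(img,cv2.COLOR_RGB2BGR))
E
python3 - <<'E'
from h import *
a=[grab(n) for n in('side','top','wrist')]
for f,n in zip(a,'stw'): print(n,f['vfov'],f['cx'],f['cy'],(-f['R'].T@f['t']).round(3),f['R'][2].round(2))
save(cv2.resize(a[1]['img'],(800,600)),'top0'); save(cv2.resize(a[0]['img'],(800,600)),'side0')
import pickle; pickle.dump(a,open('a.pkl','wb'))
print(bot.observe())
E
```

```text
pics
s 48.46032826178836 253.71681506672795 193.00026990366624 [0.333 0.929 0.923] [ 0.15 -0.74 -0.66]
t 44.86337314276616 250.76431189997953 190.52388306526538 [0.313 0.014 1.456] [ 0.14 -0.02 -0.99]
w 61.96760118762877 253.81893376422738 191.61225471881704 [ 0.304 -0.553  0.373] [-0.3  -0.12 -0.95]
{'clock': 0.15, 'qpos': array([ 1.13178098,  0.52184595, -0.03631872,  1.59986093,  0.02121811,
        1.0211089 , -0.11278539]), 'qd': array([-0.0008667 , -0.00319397, -0.00013693, -0.00051637, -0.00151482,
        0.0010958 , -0.00079642]), 'joint_efforts': array([ 1.38462688e-03, -9.27392721e+01,  1.98062025e+00, -3.70056546e+01,
        1.79878384e-02,  6.43486390e-03, -3.61606169e-06]), 'position': array([ 0.22519937, -0.58276795,  0.24788324]), 'tool_rot': array([-3.14075838e+00,  7.59330482e-05,  3.68819298e-01]), 'force': array([ 0.05143822, -0.30557693,  0.29642178]), 'moment': array([-0.00819695,  0.00950891, -0.01242569]), 'finger_force': 0.0, 'grip_width': 0.08548055069926429}
```

View pics/top0.png

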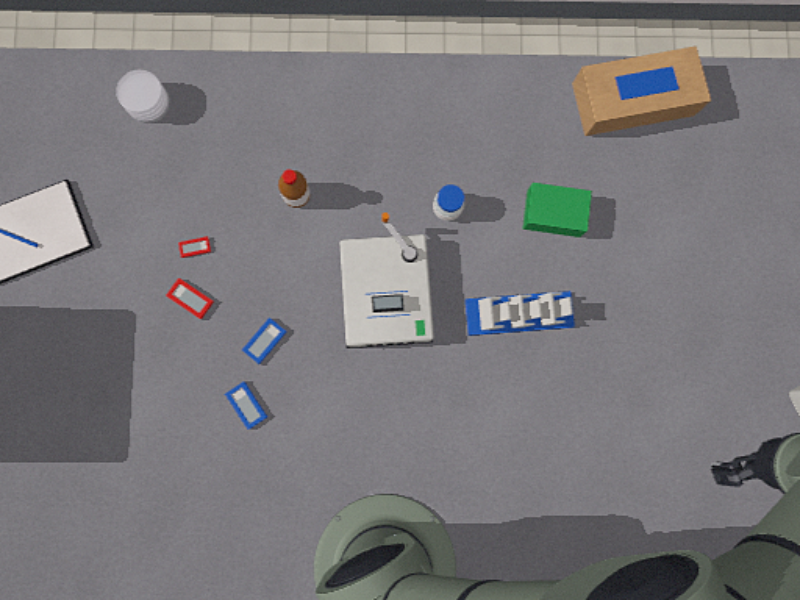

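View pics/side0.png

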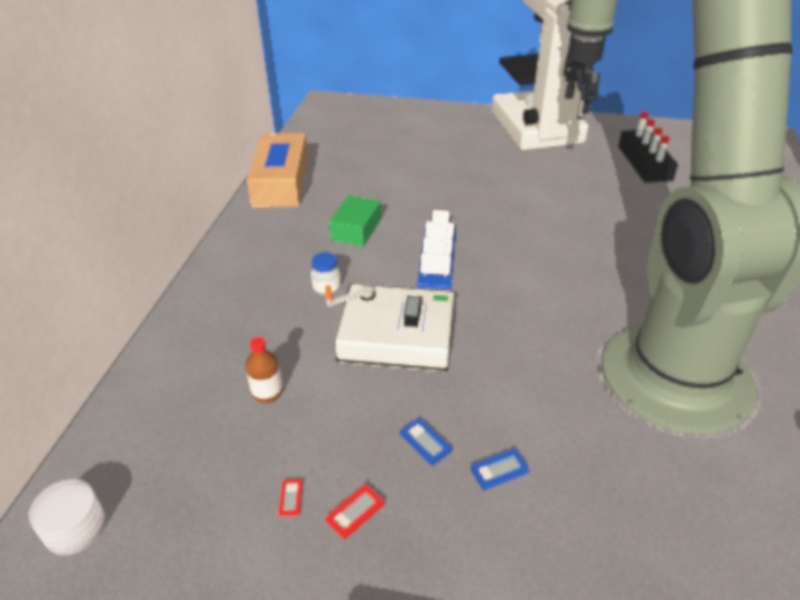

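The top view has the larger red frame at (190,299) and a small red decoy at (195,247). There are two blue frames, at (265,341), which is farther from the base, and at (246,405). No yellow frame is visible. The imager stage is at (387,302), the orange pin at (386,217), and the rack at (520,313). Next I'll measure them.

```bash
cat > meas.py <<'E'
from h import *
def masks(f):
    hsv=cv2.cvtColor(f['img'],cv2.COLOR_RGB2HSV); H,S,V=cv2.split(hsv)
    return dict(red=((H<5)|(H>174))&(S>150)&(V>90), blue=(H>100)&(H<125)&(S>140)&(V>70), yellow=(H>20)&(H<35)&(S>130)&(V>90), orange=(H>6)&(H<16)&(S>190)&(V>150))
def rects(f,col,h=.012,amin=40):
    m=masks(f)[col].astype(np.uint8); cs,_=cv2.findContours(m,cv2.RETR_EXTERNAL,cv2.CHAIN_APPROX_NONE); out=[]
    for c in cs:
        if cv2.contourArea(c)<amin: continue
        w=np.array([ray(f,u,v,h)[:2] for u,v in c[:,0]]).astype(np.float32)
        r=cv2.minAreaRect(w*1000); (cx,cy),(a,b),t=r
        if a<b: a,b,t=b,a,t+90
        out.append((c[:,0].mean(0).round(),np.round([cx,cy,a,b,(t+90)%180-90],1)))
    return out
E
python3 - <<'E'
from meas import *
import pickle; a=pickle.load(open('a.pkl','rb'))
for f,n in((a[1],'top'),(a[0],'side')):
    for c,m in(('red',30),('blue',30),('yellow',20),('orange',5)):
        for r in rects(f,c,.098 if c=='orange' else .012,m): print(n,c,*r)
f=a[1]; P=cloud(f)
v,u=np.indices(P.shape[:2]); 
# imager top: depth at 60mm
def rect(mask,h,name):
    m=cv2.morphologyEx(mask.astype(np.uint8),cv2.MORPH_OPEN,np.ones((3,3)))
    cs,_=cv2.findContours(m,cv2.RETR_EXTERNAL,cv2.CHAIN_APPROX_NONE)
    for c in cs:
        if cv2.contourArea(c)<60: continue
        w=np.array([ray(f,x,y,h)[:2] for x,y in c[:,0]]).astype(np.float32)*1000
        print(name,c[:,0].mean(0).round(),[np.round(x,1) for x in cv2.minAreaRect(w)],cv2.contourArea(c))
img=f['img'].astype(int)
roi=(u>200)&(u<290)&(v>140)&(v<230)
rect(roi&(abs(P[...,2]-.06)<.012)|(roi&(abs(P[...,2]-.086)<.01)),.06,'imager')
rect(roi&(abs(P[...,2]-.086)<.009)&(v>175),.086,'stage')
print('stage z',P[193,247],'housing z',P[160,230],'bench',P[300,300],P[100,50],P[200,450])
roi=(u>290)&(u<380)&(v>170)&(v<230)
rect(roi&(img.max(2)-img.min(2)>90),.01,'rackblue')
rect(roi&(img.min(2)>180),.05,'rackwhite')
save(cv2.resize(f['img'][165:225,290:380],(800,533),interpolation=cv2.INTER_CUBIC),'rack')
E
```

```text
top red [121. 191.] [514.9 390.1  86.1  42.8  56.2]
top red [124. 158.] [619.5 385.3  60.   32.1 -77. ]
top red [185. 113.] [767.4 197.8  29.6  25.8  27. ]
top blue [157. 259.] [304.1 271.3  83.8  44.4  33.8]
top blue [169. 218.] [431.4 239.6  83.5  44.8 -38.6]
top blue [329. 207.] [ 490.1 -269.7  214.    72.7  -85.2]
top blue [ 12. 152.] [635.  737.8  80.3   6.4  68.6]
top blue [288. 126.] [ 726.4 -132.4   53.4   52.8  -45.6]
top blue [413.  53.] [ 981.2 -549.2  123.6   51.1  -78.6]
top orange [246. 138.] [6.633e+02 1.200e+00 1.540e+01 9.000e+00 4.000e-01]
side red [227. 327.] [514.4 396.9  86.6  48.3  56.7]
side red [186. 318.] [618.8 393.5  61.5  30.8 -77.4]
side red [164. 220.] [788.1  85.2  41.4  25.5 -62.3]
side blue [319. 300.] [304.  278.7  84.7  46.9  34.7]
side blue [272. 282.] [430.8 247.1  85.1  46.5 -39.2]
side blue [278. 180.] [ 481.6 -172.4   67.9   42.8    6. ]
side blue [207. 167.] [ 734.6 -194.2   56.9   50.5  -79.2]
side blue [177.  99.] [ 997.7 -636.   106.    43.6  -78.4]
side blue [509.  42.] [ -578.6 -1670.9  1304.3    26.4    77.1]
side blue [414.  39.] [  -69.8 -1658.6  1179.7   318.5    83. ]
side blue [253.  33.] [  781.3 -1558.3  1233.7  1099.8   -67.2]
imager [248. 182.] [array([ 5.281e+02, -5.000e-01]), array([210.4, 169.1]), np.float64(4.4)] 3596.5
stage [248. 193.] [array([499.5,  -3. ]), array([28.3, 58.4]), np.float64(4.3)] 162.5
stage z [ 0.50013002 -0.00142047  0.08640875] housing z [0.60578087 0.05091783 0.05709773] bench [ 0.18223369 -0.16657427  0.00233348] [ 8.09728594e-01  6.34268740e-01 -2.63601101e-04] [ 0.49459519 -0.64942944 -0.00250991]
rackblue [303. 202.] [array([ 483.3, -177.2]), array([71.3, 27.9]), np.float64(4.6)] 160.0
rackwhite [310. 201.] [array([ 483.5, -195.7]), array([58.4, 21.5]), np.float64(0.4)] 107.5
```

View pics/rack.png

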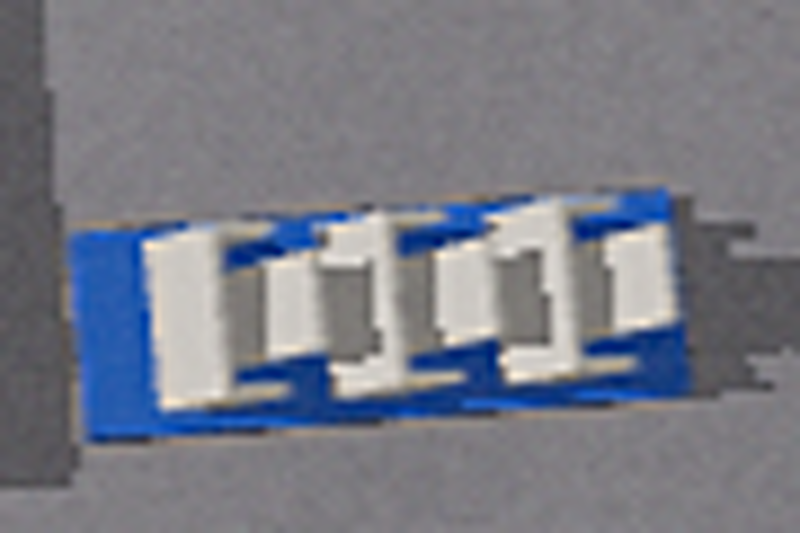

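The pixel positions check out against the sizes given: red is 86×43 mm, the housing is 210×169, and the pin is within 2 mm of where the geometry predicts.

- **Could be taken for frame_red:** (121,191), 86 mm long, or (124,158), 60 mm long. I choose (121,191), the larger.
- **Could be taken for frame_blue:** (169,218), 493 mm from the base, or (157,259), 407 mm. I choose (169,218), the farther.
- **Yellow:** none found.

Next I'll plan the approach.

```bash
python3 -m inch '[[0.803,-0.348,0,0,0,-0.21,1],[0.803,-0.348,0,0,0,-0.21,1],[0.803,-0.348,0,0,0,-0.21,1],[0.803,-0.348,0,0,0,-0.21,1],[0.803,-0.348,0,0,0,-0.21,1]]' 60
python3 -m inch '[[0.789,-0.317,0,0,0,-0.18,1],[0.789,-0.317,0,0,0,-0.18,1],[0.789,-0.317,0,0,0,-0.18,1],[0.789,-0.317,0,0,0,-0.18,1],[0.789,-0.317,0,0,0,-0.18,1]]'
python3 -m inch '[[0.762,-0.39,0,0,0,0,1],[0.762,-0.39,0,0,0,0,1],[0.762,-0.39,0,0,0,0,1],[0.762,-0.39,0,0,0,0,1]]'
python3 -m inch '[[0.804,-0.418,0.09,0,0,0,1],[0.804,-0.418,0.09,0,0,0,1],[0.804,-0.418,0.09,0,0,0,1],[0.804,-0.418,0.09,0,0,0,1]]'
python3 -m inch '[[0.783,-0.404,0,0,0,0,1],[0.783,-0.404,0,0,0,0,1],[0.783,-0.404,0,0,0,0,1],[0.783,-0.404,0,0,0,0,1]]'
python3 -m inch '[[0.672,-0.39,0.05,0,0,0,1],[0.672,-0.39,0.05,0,0,0,1],[0.672,-0.39,0.05,0,0,0,1],[0.672,-0.39,0.05,0,0,0,1],[0.672,-0.39,0.05,0,0,0,1]]'
python3 - <<'E'
from meas import *; from plan import st
st(); f=grab('wrist'); save(f['img'],'w1')
for c in('red','blue','yellow'):
    for r in rects(f,c,.012,200): print(c,*r)
f=grab('top')
for c in('red','blue','yellow'):
    for r in rects(f,c,.012,100): print('top',c,*r)
E
```

```text
clock: 0.78
position: [0.3495, -0.4606, 0.2482]
tool_rot: [-3.141, 0.001, 0.698]
force: [-1.0, -1.0, -0.3]
grip_width: 0.0852
finger_force: 0.0
clock: 1.4
position: [0.4292, -0.3116, 0.2482]
tool_rot: [-3.141, 0.001, 0.979]
force: [-0.0, -0.3, -0.4]
grip_width: 0.0853
finger_force: 0.0
clock: 1.9
position: [0.4501, -0.1388, 0.2485]
tool_rot: [3.141, -0.0, 0.983]
force: [-0.1, -0.9, -0.3]
grip_width: 0.0854
finger_force: 0.0
clock: 2.4
position: [0.4703, 0.042, 0.2299]
tool_rot: [-3.141, -0.001, 0.984]
force: [-0.6, -1.2, -0.4]
grip_width: 0.0856
finger_force: 0.0
clock: 2.9
position: [0.4905, 0.2165, 0.2299]
tool_rot: [-3.141, -0.001, 0.983]
force: [0.2, -0.9, -0.9]
grip_width: 0.0852
finger_force: 0.0
clock: 3.52
position: [0.5011, 0.3674, 0.22]
tool_rot: [3.141, 0.001, 0.978]
force: [-0.1, 0.1, -1.3]
grip_width: 0.0854
finger_force: 0.0
t3.5 [501.1 367.4 220. ] [1.799e+02 1.000e-01 5.600e+01] F [-0.1  0.1 -1.3] w85.4 ff0 q [-0.43  0.58 -0.44  1.62  0.28  1.01 -1.56]
red [252. 133.] [517.6 393.8  83.8  43.4  56.3]
red [342.  78.] [621.7 389.7  59.4  31.4 -77.5]
blue [174. 305.] [311.6 274.9  91.3  39.3  35.8]
blue [265. 275.] [436.3 245.2  82.8  50.  -39.1]
top blue [329. 206.] [ 489.2 -270.1  214.1   72.9  -85.8]
top blue [288. 126.] [ 726.4 -132.4   53.4   52.8  -45.6]
top blue [413.  53.] [ 981.2 -549.2  123.6   51.1  -78.6]
```

View pics/w1.png

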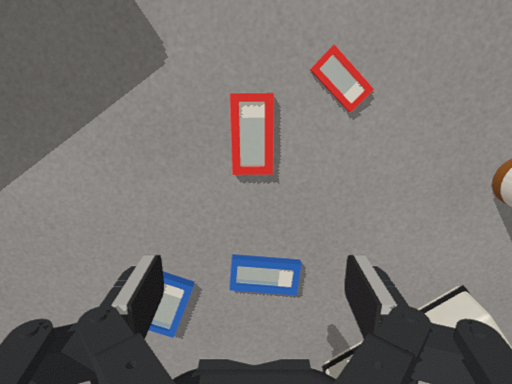

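The wrist view shows the larger red frame at (252,133), the small red decoy at (342,78), and the far blue frame at (265,275). The near blue frame is partly hidden at (174,305). The choice of red holds, so I'll descend over it and re-measure.

```bash
python3 - <<'E'
from plan import *
plan([(504,374,110,56.2),(516.5,392.5,19.5,56.2)])
E
python3 -m inch '[[0.03,0,0.55,0,0,0,1],[0.03,0,0.55,0,0,0,1],[0.03,0,0.55,0,0,0,1],[0.03,0,0.55,0,0,0,1]]'
python3 - <<'E'
from meas import *; from plan import *
st(); f=grab('wrist')
for c in('red',):
    for r in rects(f,c,.012,200): print(c,*r)
plan([(516.5,392.5,19.5,56.2)])
E
```

```text
(504, 374, 110, 56.2) -> [0.034, -0.004, 0.552, 0.001, 0.0, -0.002] rows>=1.8 
(516.5, 392.5, 19.5, 56.2) -> [0.112, 0.0, 0.452, 0.0, 0.0, 0.0] rows>=1.5 
clock: 4.12
position: [0.5039, 0.3752, 0.1123]
tool_rot: [3.141, -0.002, 0.98]
force: [-0.1, 0.3, 0.6]
grip_width: 0.0853
finger_force: 0.0
t4.1 [503.9 375.2 112.3] [ 1.80e+02 -1.00e-01  5.62e+01] F [-0.1  0.3  0.6] w85.3 ff0 q [-0.47  0.71 -0.4   1.68  0.36  0.82 -1.62]
red [254. 165.] [518.  394.1  84.1  43.7  56.6]
red [384.  90.] [621.1 390.3  59.7  31.7 -77.5]
(516.5, 392.5, 19.5, 56.2) -> [0.104, 0.004, 0.466, 0.001, -0.002, -0.0] rows>=1.5
```

```bash
python3 -m inch '[[0.11,0.004,0.25,0,0,0,1],[0.11,0.004,0.25,0,0,0,1],[0.11,0.004,0.46,0,0,0,1],[0.11,0.004,0.46,0,0,0,1],[0.11,0.004,0.46,0,0,0,0.3],[0.11,0.004,0.46,0,0,0,0],[0.11,0.004,0.46,0,0,0,0],[0.11,0.004,0.46,0,0,0,0],[0.11,0.004,0.46,0,0,0,0],[0.11,0.004,0.46,0,0,0,0]]' 60
python3 -m inch '[[0,0,-0.3,0,0,0,0],[0,0,-0.6,0,0,0,0],[0,0,-0.6,0,0,0,0],[0,0,-0.6,0,0,0,0],[0,0,-0.6,0,0,0,0]]'
python3 - <<'E'
from meas import *; from plan import *
st(); f=grab('wrist'); save(f['img'],'w2'); p,r=cur()
for x in rects(f,'red',p[2]/1000,200): print('red',*x, 'tool', r.inv().apply([x[1][0]-p[0],x[1][1]-p[1],0]).round(1))
E
```

```text
clock: 5.42
position: [0.5166, 0.3935, 0.0204]
tool_rot: [3.141, -0.002, 0.981]
force: [-3.2, -4.1, 17.6]
grip_width: 0.0422
finger_force: 59.2
clock: 6.05
position: [0.5153, 0.3926, 0.1372]
tool_rot: [-3.141, 0.002, 0.981]
force: [-0.1, -0.5, -2.3]
grip_width: 0.0419
finger_force: 63.0
t6.0 [515.3 392.6 137.2] [-1.80e+02  1.00e-01  5.62e+01] F [-0.1 -0.5 -2.3] w41.9 ff63 q [-0.48  0.71 -0.41  1.61  0.34  0.9  -1.61]
red [254. 252.] [520.5 398.6  81.2  40.9  56.6] tool [ 7.8  1.  -0. ]
red [369. 116.] [592.2 426.2  29.9  15.6 -77.5] tool [70.6 45.3 -0.2]
```

View pics/w2.png

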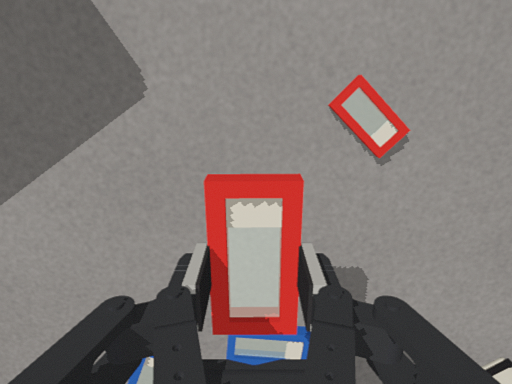

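The red frame is held flat between the fingers, centre near (254,252). I'll work out its exact in-hand offset at its true height.

```bash
cat >> meas.py <<'E'
def inhand(col,f=None):
    from plan import cur
    f=f or grab('wrist'); p,r=cur(); P=cloud(f)*1000; m=masks(f)[col]
    cs,_=cv2.findContours(m.astype(np.uint8),cv2.RETR_EXTERNAL,cv2.CHAIN_APPROX_NONE); c=max(cs,key=cv2.contourArea)
    mm=np.zeros(m.shape,np.uint8); cv2.drawContours(mm,[c],-1,1,-1); mm=cv2.erode(mm,np.ones((5,5)))>0
    Q=r.inv().apply(P[mm&m&(f['z_map']>0)]-p)          # tool frame points
    A=np.c_[Q[:,0],Q[:,1],np.ones(len(Q))]; k=np.linalg.lstsq(A,Q[:,2],rcond=None)[0]
    o=r.inv().apply(-f['R'].T@f['t']*1000-p)
    d=r.inv().apply((np.c_[(c[:,0]-[f['cx'],f['cy']])/f['f'],np.ones(len(c))])@f['R'])
    s=(k[2]+k[0]*o[0]+k[1]*o[1]-o[2])/(d[:,2]-d[:,:2]@k[:2]); w=(o+d*s[:,None])
    print('face z(tool)=%.1f slope x %.1f y %.1f deg'%(k[2],*np.degrees(np.arctan(k[:2]))),'rect in tool xy',[np.round(x,1) for x in cv2.minAreaRect(w[:,:2].astype(np.float32))])
E
python3 - <<'E'
from meas import *; from plan import *
inhand('red'); inhand('red')
E
```

```text
face z(tool)=9.5 slope x 0.6 y -0.1 deg rect in tool xy [array([2.2, 0.9]), array([44. , 86.7]), np.float64(89.6)]
face z(tool)=9.6 slope x 0.6 y -0.1 deg rect in tool xy [array([2.1, 0.9]), array([44. , 86.7]), np.float64(89.6)]
```

Run:
```python
from plan import *
plan([(500,230,200,75),(497,50,200,94.4),(497,-110,200,94.4)])
```

```text
(500, 230, 200, 75) -> [-0.72, 0.388, -0.312, -0.0, 0.001, -0.208] rows>=2.8 
(497, 50, 200, 94.4) -> [-0.873, 0.218, 0.0, -0.0, 0.0, -0.216] rows>=2.9 
(497, -110, 200, 94.4) -> [-0.798, -0.061, -0.0, 0.0, 0.0, 0.0] rows>=2.6
```

```bash
python3 -m inch '[[-0.24,0.13,-0.312,0,0,-0.07,0],[-0.48,0.26,-0.312,0,0,-0.14,0],[-0.72,0.388,-0.312,0,0,-0.208,0],[-0.72,0.388,-0.312,0,0,-0.208,0],[-0.72,0.388,-0.312,0,0,-0.208,0]]'|tr '\n' ' '
python3 -m inch '[[-0.29,0.07,0,0,0,-0.07,0],[-0.58,0.14,0,0,0,-0.14,0],[-0.873,0.218,0,0,0,-0.216,0],[-0.873,0.218,0,0,0,-0.216,0],[-0.873,0.218,0,0,0,-0.216,0]]'|tr '\n' ' '
python3 -m inch '[[-0.27,-0.02,0,0,0,0,0],[-0.54,-0.04,0,0,0,0,0],[-0.8,-0.06,0,0,0,0,0],[-0.8,-0.06,0,0,0,0,0],[-0.8,-0.06,0,0,0,0,0]]'|tr '\n' ' '
python3 - <<'E'
from meas import *; from plan import *
st(); inhand('red'); f=grab('wrist'); save(f['img'],'w3'); t=grab('top')
import pickle; pickle.dump((f,t),open('b.pkl','wb'))
for c in('red','blue','yellow'):
    for r in rects(t,c,.012,100): print('top',c,*r)
for r in rects(f,'orange',.098,20): print('pin',*r)
E
```

```text
clock: 6.82 position: [0.5004, 0.2304, 0.2007] tool_rot: [-3.141, -0.0, 1.307] force: [-0.2, 0.7, -1.4] grip_width: 0.0419 finger_force: 63.0 clock: 7.45 position: [0.4973, 0.0518, 0.2006] tool_rot: [3.141, -0.001, 1.647] force: [-0.4, -0.4, -0.4] grip_width: 0.043 finger_force: 40.7 clock: 8.07 position: [0.498, -0.1079, 0.2006] tool_rot: [3.141, -0.001, 1.65] force: [-0.3, 0.8, -0.0] grip_width: 0.042 finger_force: 64.4 t8.1 [ 498.  -107.9  200.6] [ 1.80e+02 -1.00e-01  9.45e+01] F [-0.3  0.8 -0. ] w42.0 ff64 q [ 0.55  0.45 -0.59  1.93  0.33  0.86 -0.13]
face z(tool)=9.5 slope x 0.5 y -0.1 deg rect in tool xy [array([1.5, 0.6]), array([44.1, 86.8]), np.float64(89.8)]
top red [124. 158.] [619.7 385.4  60.   31.6 -77. ]
top blue [157. 259.] [304.  271.1  83.8  44.8  34.7]
top blue [169. 218.] [431.3 239.7  83.5  44.7 -38.8]
top blue [288. 126.] [ 726.4 -132.4   53.4   52.8  -45.6]
top blue [413.  53.] [ 981.2 -549.2  123.6   51.1  -78.6]
pin [505.  52.] [654.2   6.6   9.    2.5  11.3]
```

View pics/w3.png

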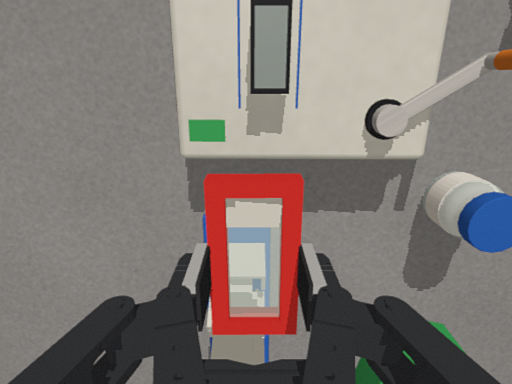

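The wrist view shows the dark stage at (251–291, down to row 93), the housing's near edge at row 157, and the lever pivot at (388,120). The frame is held squarely. I'll compute the stage position from this view.

Run:
```python
from meas import *
import pickle; f,t=pickle.load(open('b.pkl','rb'))
g=f['img'].max(2)
# stage x edges at rows, near y edge
for v in(20,40,60,80):
    row=g[v].astype(int); us=np.where(row[230:310]<80)[0]+230
    print(v,us.min(),us.max(), [ray(f,u,v,.086)[:2].round(4) for u in(us.min()-.5,us.max()+.5)])
for u in(258,270,282):
    col=g[:,u]; vs=np.where(col[60:110]<80)[0]+60; print(u,vs.max(),ray(f,u,vs.max()+.5,.086).round(4))
# housing near edge & side edges at z=.06
b=f['img'].min(2).astype(int)
for u in(200,240,300,340,410):
    c=b[100:200,u]; k=np.where(c>170)[0].max()+100; print('near',u,k,ray(f,u,k+.5,.06)[:2].round(4))
for v in(20,60,100):
    k=np.where(b[v,100:240]>170)[0].min()+100; k2=np.where(b[v,380:480]>170)[0].max()+380; print('sides',v,k,k2,ray(f,k,v,.06)[:2].round(4),ray(f,k2,v,.06)[:2].round(4))
```

```text
20 251 290 [array([0.4867, 0.0141]), array([0.5134, 0.0162])]
40 251 290 [array([0.4877, 0.0019]), array([0.5149, 0.0041])]
60 251 289 [array([ 0.4886, -0.0107]), array([ 0.5156, -0.0085])]
80 251 288 [array([ 0.4896, -0.0237]), array([ 0.5164, -0.0216])]
258 93 [ 0.4957 -0.0324  0.086 ]
270 93 [ 0.5043 -0.0317  0.086 ]
282 93 [ 0.5128 -0.0311  0.086 ]
near 200 153 [ 0.4513 -0.0854]
near 240 153 [ 0.485  -0.0827]
near 300 153 [ 0.5355 -0.0787]
near 340 153 [ 0.5692 -0.076 ]
near 410 154 [ 0.6283 -0.0722]
sides 20 175 444 [0.4303 0.0139] [0.6294 0.0297]
sides 60 178 479 [ 0.4326 -0.0136] [0.6637 0.0049]
sides 100 181 413 [ 0.4351 -0.0431] [ 0.6202 -0.0284]
```

Run:
```python
from plan import *
plan([(500.4,-2.2,140,94.5),(500.4,-2.2,108,94.5)])
```

```text
(500.4, -2.2, 140, 94.5) -> [0.527, 0.055, 0.304, 0.0, -0.0, 0.001] rows>=2.0 
(500.4, -2.2, 108, 94.5) -> [0.0, -0.0, 0.16, 0.0, 0.0, 0.0] rows>=0.5
```

```bash
python3 -m inch '[[0.27,0.027,0.05,0,0,0,0],[0.527,0.055,0.15,0,0,0,0],[0.527,0.055,0.304,0,0,0,0],[0.527,0.055,0.304,0,0,0,0],[0.527,0.055,0.304,0,0,0,0],[0.527,0.055,0.304,0,0,0,0]]'|tr '\n' ' '
python3 - <<'E'
from plan import *
st(); plan([(500.4,-2.2,108,94.5)])
E
python3 -m inch '[[0,0,0.05,0,0,0,0],[0,0,0.1,0,0,0,0],[0,0,0.13,0,0,0,0],[0,0,0.155,0,0,0,0],[0,0,0.16,0,0,0,0],[0,0,0.16,0,0,0,0]]'
python3 - <<'E'
from plan import *
st()
E
```

```text
clock: 8.98 position: [0.5008, -0.0046, 0.1409] tool_rot: [3.14, 0.0, 1.647] force: [0.4, -0.8, -0.9] grip_width: 0.0418 finger_force: 64.4 t9.0 [500.8  -4.6 140.9] [179.9   0.   94.3] F [ 0.4 -0.8 -0.9] w41.8 ff64 q [ 0.31  0.53 -0.56  2.    0.42  0.72 -0.43]
(500.4, -2.2, 108, 94.5) -> [0.012, -0.001, 0.165, 0.001, 0.0, -0.002] rows>=0.5 
clock: 9.72
position: [0.5003, -0.0042, 0.1079]
tool_rot: [3.142, -0.0, 1.647]
force: [0.1, -0.2, -0.6]
grip_width: 0.0418
finger_force: 64.5
t9.7 [500.3  -4.2 107.9] [180.   -0.   94.4] F [ 0.1 -0.2 -0.6] w41.8 ff64 q [ 0.28  0.58 -0.52  2.02  0.47  0.66 -0.47]
```

```bash
python3 -m inch '[[0.01,0,0.003,0,0,0,0],[0.01,0,0.005,0,0,0,0],[0.01,0,0.007,0,0,0,0],[0.01,0,0.007,0,0,0,0]]'
python3 -m inch '[[0,0,0,0,0,0,0.6],[0,0,0,0,0,0,0.8],[0,0,0,0,0,0,0.8],[0,0,0,0,0,0,0.8],[0,0,-0.4,0,0,0,1],[0,0,-0.6,0,0,0,1],[0,0,-0.6,0,0,0,1],[0,0,-0.6,0,0,0,1]]'|tr '\n' ' '
python3 - <<'E'
from meas import *; from plan import *
st(); f=grab('wrist')
for r in rects(f,'red',.098,200): print('w',*r)
t=grab('top')
for r in rects(t,'red',.098,60): print('t',*r)
E
```

```text
clock: 10.22
position: [0.5001, -0.0022, 0.1066]
tool_rot: [3.141, -0.0, 1.647]
force: [-0.1, 0.7, -1.3]
grip_width: 0.0417
finger_force: 64.5
clock: 11.22 position: [0.4999, -0.0025, 0.2263] tool_rot: [-3.142, 0.0, 1.647] force: [-0.3, -0.3, -0.0] grip_width: 0.0856 finger_force: 0.0 t11.2 [499.9  -2.5 226.3] [-180.     0.    94.4] F [-0.3 -0.3 -0. ] w85.6 ff0 q [ 0.38  0.41 -0.63  1.92  0.31  0.9  -0.33]
w [254. 182.] [500.6  -0.7  84.5  43.2 -85.3]
t [124. 158.] [601.4 363.3  56.4  30.  -76.8]
```

Red sits on the stage about 1 mm off centre. Next is the lever.

```bash
cat >> plan.py <<'E'
def lever(phi,off=17.5,z=103,piv=(599.4,-44.4)):
    a=np.radians(phi); return (piv[0]+80*np.cos(a)+off*np.sin(a),piv[1]+80*np.sin(a)-off*np.cos(a),z,phi+90)
def rel(wps,start=None):
    p,r=start or cur()
    for w in wps:
        d=r.inv().apply(np.array(w[:3])-p)/200; v=(r.inv()*Rt(*w[3:])).as_rotvec(degrees=True)/90
        print(np.round(w,1).tolist(),'->',d.round(3).tolist()+v.round(3).tolist())
E
python3 - <<'E'
from plan import *
s=lever(37.2,32); plan([s[:2]+(226,127.2),s])
print(); rel([lever(x) for x in (37.2,45,53,61,69,77,84,90,94.5,98)],(np.array(s[:3]),Rt(s[3])))
E
```

```text
(np.float64(682.4695651175316), np.float64(-21.52102818778429), 226, 127.2) -> [-0.166, 0.905, -0.004, -0.001, -0.0, -0.365] rows>=3.1 
(np.float64(682.4695651175316), np.float64(-21.52102818778429), 103, 127.2) -> [0.0, -0.0, 0.615, 0.0, 0.0, 0.0] rows>=2.0 

[673.7, -10.0, 103.0, 127.2] -> [0.073, -0.0, 0.0, 0.0, 0.0, 0.0]
[668.3, -0.2, 103.0, 135.0] -> [0.128, 0.008, 0.0, 0.0, 0.0, -0.087]
[661.5, 9.0, 103.0, 143.0] -> [0.185, 0.009, 0.0, 0.0, 0.0, -0.176]
[653.5, 17.1, 103.0, 151.0] -> [0.241, 0.001, 0.0, 0.0, 0.0, -0.264]
[644.4, 24.0, 103.0, 159.0] -> [0.296, -0.014, -0.0, 0.0, 0.0, -0.353]
[634.4, 29.6, 103.0, 167.0] -> [0.349, -0.037, -0.0, 0.0, 0.0, -0.442]
[625.2, 33.3, 103.0, 174.0] -> [0.392, -0.062, -0.0, -0.0, 0.0, -0.52]
[616.9, 35.6, 103.0, 180.0] -> [0.426, -0.088, -0.0, 0.0, 0.0, -0.587]
[610.6, 36.7, 103.0, 184.5] -> [0.449, -0.11, -0.0, -0.0, 0.0, -0.637]
[605.6, 37.3, 103.0, 188.0] -> [0.466, -0.128, -0.0, 0.0, 0.0, -0.676]
```

```bash
python3 -m inch '[[-0.05,0.3,0,0,0,-0.1,0],[-0.11,0.6,0,0,0,-0.22,0],[-0.166,0.905,-0.004,0,0,-0.365,0],[-0.166,0.905,-0.004,0,0,-0.365,0],[-0.166,0.905,-0.004,0,0,-0.365,0],[-0.166,0.905,-0.004,0,0,-0.365,0]]'|tr '\n' ' '
python3 -m inch '[[0,0,0.3,0,0,0,0],[0,0,0.55,0,0,0,0],[0,0,0.615,0,0,0,0],[0,0,0.615,0,0,0,0],[0,0,0.615,0,0,0,0]]'|tr '\n' ' '
python3 - <<'E'
from meas import *; from plan import *
st(); f=grab('wrist'); save(f['img'],'w4')
for r in rects(f,'orange',.11,20): print('pin',*r)
E
```

```text
clock: 12.08 position: [0.6822, -0.0213, 0.2272] tool_rot: [-3.141, -0.0, 2.22] force: [-0.1, 0.2, -0.2] grip_width: 0.0001 finger_force: 0.0 clock: 12.7 position: [0.6841, -0.0213, 0.1067] tool_rot: [3.139, 0.002, 2.22] force: [-1.5, -1.1, 0.7] grip_width: 0.0001 finger_force: 0.0 t12.7 [684.1 -21.3 106.7] [1.799e+02 1.000e-01 1.272e+02] F [-1.5 -1.1  0.7] w0.1 ff0 q [ 0.32  0.85 -0.64  1.51  0.57  0.97  0.17]
pin [251. 206.] [662.1   6.   21.   12.4 -52.9]
```

View pics/w4.png

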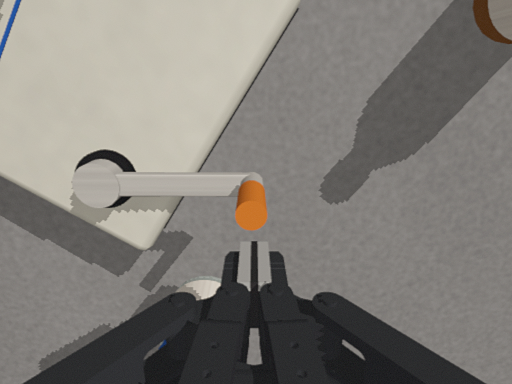

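The pin, at (252,205), is directly ahead of the shut fingers at (254,250). I'll push it round the arc.

```bash
python3 -m inch '[[0.073,0,0.01,0,0,0,0],[0.128,0.008,0.01,0,0,-0.087,0],[0.185,0.009,0.01,0,0,-0.176,0],[0.241,0.001,0.01,0,0,-0.264,0],[0.296,-0.014,0.01,0,0,-0.353,0],[0.349,-0.037,0.01,0,0,-0.442,0],[0.392,-0.062,0.01,0,0,-0.52,0],[0.426,-0.088,0.01,0,0,-0.587,0],[0.449,-0.11,0.01,0,0,-0.637,0],[0.466,-0.128,0.01,0,0,-0.676,0],[0.466,-0.128,0.01,0,0,-0.676,0],[0.466,-0.128,0.01,0,0,-0.676,0]]'|tr '\n' ' '
python3 - <<'E'
from meas import *; from plan import *
st(); f=grab('wrist'); save(f['img'],'w5')
for r in rects(f,'orange',.113,20): print('pin',*r)
E
```

```text
clock: 14.25 position: [0.6088, 0.0382, 0.1035] tool_rot: [3.141, 0.007, -3.001] force: [20.2, 2.1, -9.8] grip_width: 0.0001 finger_force: 10.4 t14.2 [608.8  38.2 103.5] [ 180.     0.4 -171.9] F [20.2  2.1 -9.8] w0.1 ff10 q [ 0.41  0.83 -0.88  1.73  0.77  0.96  0.93]
pin [260. 241.] [585.7  38.   14.3  10.7 -28. ]
```

View pics/w5.png

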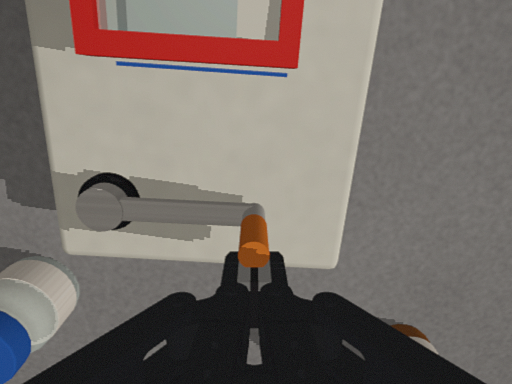

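The force of 20 N shows the lever is at its stop, with the arm along the imager's +y and the red frame still in place. I'll back off a little and lift to release.

```bash
python3 -m inch '[[-0.02,0,0,0,0,0,0],[-0.025,0,-0.1,0,0,0,0],[-0.025,0,-0.4,0,0,0,0],[-0.025,0,-0.6,0,0,0,0],[-0.025,0,-0.6,0,0,0,0],[-0.025,0,-0.6,0,0,0,0],[-0.025,0,-0.6,0,0,0,0],[-0.025,0,-0.6,0,0,0,0],[-0.025,0,-0.6,0,0,0,0],[-0.025,0,-0.6,0,0,0,1],[-0.025,0,-0.6,0,0,0,1]]'|tr '\n' ' '
python3 - <<'E'
from meas import *; from plan import *
st(); f=grab('wrist'); save(f['img'],'w6')
for r in rects(f,'red',.098,200): print('red',*r)
t=grab('top')
for r in rects(t,'red',.098,60)+rects(t,'orange',.11,3)+rects(t,'blue',.012,100): print('t',*r)
# grasp: 19 mm towards imager -y of frame centre, tilt 30; TCP at frame mid-height
c=np.array([500.4,-1.5,92.]); y=np.array([-np.sin(np.radians(4.5)),np.cos(np.radians(4.5)),0])
g=c-19*y; n=Rt(94.5,30).apply([0,0,1]); tcp=g+3*n; up=tcp-90*n
print(tcp,up)
plan([(up[0],up[1],240,140,0),(*up,94.5,30),(*tcp,94.5,30)])
E
```

```text
clock: 15.68 position: [0.6112, 0.0379, 0.2222] tool_rot: [3.141, -0.0, -3.001] force: [-0.1, -0.3, 0.5] grip_width: 0.0359 finger_force: 0.0 t15.7 [611.2  37.9 222.2] [ 180.    -0.  -171.9] F [-0.1 -0.3  0.5] w35.9 ff0 q [ 0.46  0.7  -0.97  1.63  0.63  1.15  1.04]
red [221.  33.] [501.   -2.1  83.2  43.5 -85.3]
t [248. 193.] [498.3  -4.   80.9  44.  -85.2]
t [124. 158.] [601.4 363.3  56.4  30.  -76.8]
t [157. 259.] [304.3 270.9  83.6  44.6  34.1]
t [169. 218.] [431.5 239.5  83.2  44.8 -38.8]
t [290. 124.] [ 734.6 -139.8   52.6   32.3   47.7]
t [413.  53.] [ 981.2 -549.2  123.6   51.1  -78.6]
[501.77303418 -18.94605334  89.40192379] [505.30369348 -63.80733336 167.34421013]
(np.float64(505.3036934829903), np.float64(-63.807333358320506), 240, 140, 0) -> [0.596, -0.429, -0.088, 0.0, -0.0, 0.534] rows>=4.5 
(np.float64(505.3036934829903), np.float64(-63.807333358320506), np.float64(167.3442101292462), 94.5, 30) -> [-0.0, -0.0, 0.363, -0.132, 0.315, 0.494] rows>=5.1 
(np.float64(501.7730341752373), np.float64(-18.94605334032974), np.float64(89.40192378864668), 94.5, 30) -> [-0.0, 0.0, 0.45, 0.0, 0.0, 0.0] rows>=1.4
```

```bash
python3 -m inch '[[0.15,-0.1,-0.088,0,0,0.12,1],[0.3,-0.2,-0.088,0,0,0.24,1],[0.45,-0.3,-0.088,0,0,0.36,1],[0.596,-0.429,-0.088,0,0,0.48,1],[0.596,-0.429,-0.088,0,0,0.534,1],[0.596,-0.429,-0.088,0,0,0.534,1],[0.596,-0.429,-0.088,0,0,0.534,1]]'|tr '\n' ' '
python3 - <<'E'
from meas import *; from plan import *
st(); t=grab('top')
for r in rects(t,'orange',.11,3): print('t',*r)
plan([(505.5,-65.8,240,110,15),(505.5,-65.8,167.3,94.5,30),(501.9,-20.9,89.4,94.5,30)])
E
```

```text
clock: 16.65 position: [0.5055, -0.0633, 0.2399] tool_rot: [3.141, -0.0, 2.447] force: [0.8, -0.8, -0.0] grip_width: 0.0855 finger_force: 0.0 t16.6 [505.5 -63.3 239.9] [180.   -0.  140.2] F [ 0.8 -0.8 -0. ] w85.5 ff0 q [ 0.66  0.46 -0.86  1.88  0.42  0.99  0.49]
t [246. 138.] [6.602e+02 1.300e+00 1.530e+01 8.900e+00 4.000e-01]
(505.5, -65.8, 240, 110, 15) -> [-0.008, -0.01, -0.001, -0.044, 0.163, 0.333] rows>=3.1 
(505.5, -65.8, 167.3, 94.5, 30) -> [-0.094, -0.0, 0.351, -0.066, 0.166, 0.16] rows>=2.0 
(501.9, -20.9, 89.4, 94.5, 30) -> [0.0, -0.0, 0.45, 0.0, 0.0, 0.0] rows>=1.4
```

The lever has sprung back, with the pin at (246,138) as at the start. Now the tilted grasp.

```bash
python3 -m inch '[[-0.008,-0.01,0,-0.015,0.054,0.11,1],[-0.008,-0.01,0,-0.03,0.11,0.22,1],[-0.008,-0.01,0,-0.044,0.163,0.333,1],[-0.008,-0.01,0,-0.044,0.163,0.333,1],[-0.008,-0.01,0,-0.044,0.163,0.333,1]]'|tr '\n' ' '
python3 -m inch '[[-0.047,0,0.17,-0.033,0.083,0.08,1],[-0.094,0,0.351,-0.066,0.166,0.16,1],[-0.094,0,0.351,-0.066,0.166,0.16,1],[-0.094,0,0.351,-0.066,0.166,0.16,1],[-0.094,0,0.351,-0.066,0.166,0.16,1]]'|tr '\n' ' '
python3 - <<'E'
from plan import *
st(); plan([(501.9,-20.9,89.4,94.5,30)]); p,r=cur(); print(r.apply([0,0,1]),r.apply([0,1,0]))
E
```

```text
clock: 17.32 position: [0.5051, -0.0659, 0.2398] tool_rot: [3.141, -0.261, 1.922] force: [0.1, 0.2, -0.0] grip_width: 0.0854 finger_force: 0.0 clock: 17.95 position: [0.506, -0.0653, 0.1689] tool_rot: [3.139, -0.522, 1.652] force: [0.5, -1.2, -0.2] grip_width: 0.0854 finger_force: 0.0 t17.9 [506.  -65.3 168.9] [179.8 -29.9  94.7] F [ 0.5 -1.2 -0.2] w85.4 ff0 q [ 0.85  0.71 -0.81  1.84 -0.03  0.9   0.25]
(501.9, -20.9, 89.4, 94.5, 30) -> [-0.005, -0.004, 0.456, 0.001, 0.001, 0.002] rows>=1.5 
[-0.03762956  0.49697153 -0.86695058] [0.99679324 0.07997853 0.00258165]
```

```bash
python3 -m inch '[[-0.005,-0.004,0.2,0,0,0,1],[-0.005,-0.004,0.35,0,0,0,1],[-0.005,-0.004,0.456,0,0,0,1],[-0.005,-0.004,0.456,0,0,0,1],[-0.005,-0.004,0.456,0,0,0,0.3],[-0.005,-0.004,0.456,0,0,0,0],[-0.005,-0.004,0.456,0,0,0,0],[-0.005,-0.004,0.456,0,0,0,0],[-0.005,-0.004,0.456,0,0,0,0]]' 80
python3 - <<'E'
from plan import *
st()
z=Rt(94.5,30)
# straight up 90 mm in tool axes
p,r=cur(); print((r.inv().apply([0,0,90])/200).round(3))
E
```

```text
clock: 19.08
position: [0.5015, -0.0224, 0.0887]
tool_rot: [3.141, -0.524, 1.646]
force: [-3.0, -5.4, 15.0]
grip_width: 0.0425
finger_force: 79.4
t19.1 [501.5 -22.4  88.7] [180.  -30.   94.3] F [-3.  -5.4 15. ] w42.5 ff79 q [ 0.76  0.81 -0.76  1.92  0.02  0.69  0.21]
[ 0.225  0.    -0.39 ]
```

```bash
python3 -m inch '[[0.05,0,-0.09,0,0,0,0],[0.15,0,-0.26,0,0,0,0],[0.225,0,-0.39,0,0,0,0],[0.225,0,-0.39,0,0,0,0],[0.225,0,-0.39,0,0,0,0]]'|tr '\n' ' '
python3 - <<'E'
from meas import *; from plan import *
st(); f=grab('wrist'); inhand('red',f); save(f['img'],'w7')
E
```

```text
clock: 19.7 position: [0.5009, -0.0221, 0.1779] tool_rot: [-3.141, -0.524, 1.646] force: [-0.5, -0.1, -0.7] grip_width: 0.0429 finger_force: 81.8 t19.7 [500.9 -22.1 177.9] [-180.   -30.    94.3] F [-0.5 -0.1 -0.7] w42.9 ff82 q [ 0.81  0.67 -0.83  1.88 -0.05  0.85  0.19]
face z(tool)=-10.3 slope x 30.0 y -0.1 deg rect in tool xy [array([22.1,  0.7]), array([43.9, 72.2]), np.float64(90.0)]
```

View pics/w7.png

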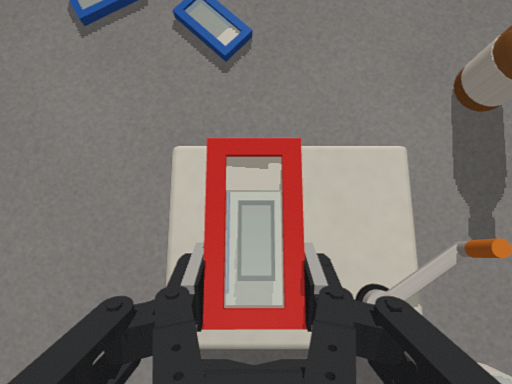

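The frame is held tilted 30°, as planned, centred between the fingers at (254,235). Next I'll get a wrist view of the rack for an accurate pose.

Run:
```python
from plan import *
plan([(497,-110,290,94.5,15),(492,-260,300,94.5,0),(488,-400,290,94.5,0)])
```

```text
(497, -110, 290, 94.5, 15) -> [-0.097, -0.052, -0.706, 0.0, -0.167, -0.002] rows>=2.3 
(492, -260, 300, 94.5, 0) -> [-0.707, -0.084, -0.241, 0.0, -0.167, -0.0] rows>=2.4 
(488, -400, 290, 94.5, 0) -> [-0.696, -0.075, 0.05, 0.0, 0.0, 0.0] rows>=2.2
```

```bash
python3 -m inch '[[-0.03,-0.017,-0.24,0,-0.055,0,0],[-0.06,-0.035,-0.48,0,-0.11,0,0],[-0.097,-0.052,-0.706,0,-0.167,0,0],[-0.097,-0.052,-0.706,0,-0.167,0,0],[-0.097,-0.052,-0.706,0,-0.167,0,0]]'|tr '\n' ' '
python3 -m inch '[[-0.24,-0.03,-0.08,0,-0.056,0,0],[-0.48,-0.06,-0.16,0,-0.11,0,0],[-0.707,-0.084,-0.241,0,-0.167,0,0],[-0.707,-0.084,-0.241,0,-0.167,0,0],[-0.707,-0.084,-0.241,0,-0.167,0,0]]'|tr '\n' ' '
python3 -m inch '[[-0.23,-0.025,0.02,0,0,0,0],[-0.46,-0.05,0.03,0,0,0,0],[-0.696,-0.075,0.05,0,0,0,0],[-0.696,-0.075,0.05,0,0,0,0],[-0.696,-0.075,0.05,0,0,0,0],[-0.696,-0.075,0.05,0,0,0,0]]'|tr '\n' ' '
python3 - <<'E'
from meas import *; from plan import *
st(); f=grab('wrist'); inhand('red',f); save(f['img'],'w8')
for r in rects(f,'blue',.010,300): print('b',*r)
import pickle; pickle.dump(f,open('c.pkl','wb'))
E
```

```text
clock: 20.38 position: [0.4969, -0.1094, 0.2893] tool_rot: [-3.14, -0.264, 1.646] force: [-1.2, -1.2, -1.1] grip_width: 0.0424 finger_force: 81.9 clock: 21.0 position: [0.4917, -0.2586, 0.2989] tool_rot: [-3.14, -0.003, 1.647] force: [-0.1, -0.1, -0.8] grip_width: 0.0425 finger_force: 81.8 clock: 21.75 position: [0.488, -0.3982, 0.2903] tool_rot: [-3.141, -0.001, 1.648] force: [0.4, -0.4, -1.5] grip_width: 0.0427 finger_force: 81.8 t21.8 [ 488.  -398.2  290.3] [-180.    -0.    94.4] F [ 0.4 -0.4 -1.5] w42.7 ff82 q [ 0.98  0.55 -0.6   1.51  0.32  1.18  0.4 ]
face z(tool)=-9.6 slope x 30.0 y -0.1 deg rect in tool xy [array([22.3,  0.8]), array([44.3, 72.5]), np.float64(90.0)]
b [262.  68.] [ 495.3 -301.7  147.4   72.5  -85.3]
```

View pics/w8.png

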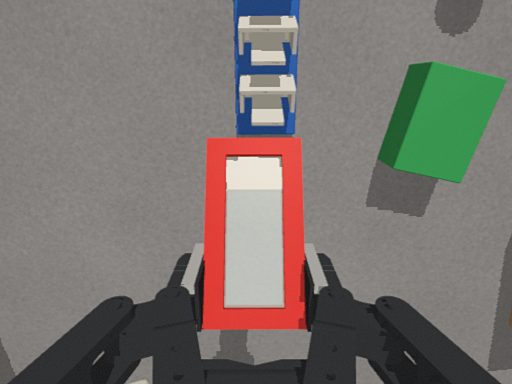

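The wrist view shows the rack base at u 236–298, with its near end at row 134. The slots open on the +y side of their backrests, and the red frame is held firmly. The rack pose from this view is (492,-268), yaw 4.7°. I'll plan the insertion into slot0.

```bash
cat >> plan.py <<'E'
RC=np.array([491.8,-268.2]); RY=4.7
def slot(i,k,off=3.5,c=(19.2,0,8.1),held=30):
    Z=R.from_euler('z',RY,degrees=True); s=np.radians(25)
    loc=np.array([0,-72.3+60*i,58.6])+k*np.array([0,-np.sin(s),np.cos(s)])+off*np.array([0,np.cos(s),np.sin(s)])
    w=Z.apply(loc)+[RC[0],RC[1],0]; tilt=held-65
    t=w-Rt(90+RY,tilt).apply(c); return (*t,90+RY,tilt)
E
python3 - <<'E'
from plan import *
h=slot(0,95); print(h, slot(0,0)); plan([(h[0],h[1]+20,290,94.7,-17),(h[0],h[1],h[2]+60,94.7,-35),h])
rel([slot(0,k) for k in (70,45,30,15,8,2,0)],(np.array(h[:3]),Rt(*h[3:])))
E
```

```text
(np.float64(501.6619884302076), np.float64(-388.1536889582616), np.float64(163.8262028212551), 94.7, -35) (np.float64(498.3722609719565), np.float64(-348.1399587579926), np.float64(77.72696305277336), 94.7, -35)
(np.float64(501.6619884302076), np.float64(-368.1536889582616), 290, 94.7, -17) -> [0.146, 0.08, 0.002, -0.001, -0.189, -0.003] rows>=1.6 
(np.float64(501.6619884302076), np.float64(-388.1536889582616), np.float64(223.8262028212551), 94.7, -35) -> [0.001, -0.008, 0.346, -0.0, -0.2, -0.0] rows>=1.7 
(np.float64(501.6619884302076), np.float64(-388.1536889582616), np.float64(163.8262028212551), 94.7, -35) -> [0.172, -0.0, 0.246, 0.0, 0.0, 0.0] rows>=1.0 
[500.8, -377.6, 141.2, 94.7, -35.0] -> [0.108, -0.0, 0.062, 0.0, 0.0, 0.0]
[499.9, -367.1, 118.5, 94.7, -35.0] -> [0.217, -0.0, 0.125, 0.0, 0.0, 0.0]
[499.4, -360.8, 104.9, 94.7, -35.0] -> [0.281, -0.0, 0.162, 0.0, 0.0, 0.0]
[498.9, -354.5, 91.3, 94.7, -35.0] -> [0.346, -0.0, 0.2, 0.0, 0.0, 0.0]
[498.6, -351.5, 85.0, 94.7, -35.0] -> [0.377, -0.0, 0.217, 0.0, 0.0, 0.0]
[498.4, -349.0, 79.5, 94.7, -35.0] -> [0.403, -0.0, 0.232, 0.0, 0.0, 0.0]
[498.4, -348.1, 77.7, 94.7, -35.0] -> [0.411, -0.0, 0.237, 0.0, 0.0, 0.0]
```

```bash
python3 -m inch '[[0.07,0.04,0,0,-0.1,0,0],[0.146,0.08,0.002,0,-0.189,-0.003,0],[0.146,0.08,0.002,0,-0.189,-0.003,0],[0.146,0.08,0.002,0,-0.189,-0.003,0]]'|tr '\n' ' '
python3 -m inch '[[0,-0.004,0.17,0,-0.1,0,0],[0,-0.008,0.346,0,-0.2,0,0],[0,-0.008,0.346,0,-0.2,0,0],[0,-0.008,0.346,0,-0.2,0,0]]'|tr '\n' ' '
python3 -m inch '[[0.08,0,0.12,0,0,0,0],[0.172,0,0.246,0,0,0,0],[0.172,0,0.246,0,0,0,0],[0.172,0,0.246,0,0,0,0],[0.172,0,0.246,0,0,0,0]]'|tr '\n' ' '
python3 - <<'E'
from meas import *; from plan import *
st(); inhand('red'); rel([slot(0,k) for k in (70,45,30)])
f=grab('side'); save(cv2.resize(f['img'][60:260,180:400],(660,600)),'s1')
E
```

```text
clock: 22.3 position: [0.5013, -0.369, 0.2902] tool_rot: [-3.14, 0.297, 1.652] force: [-0.3, -0.7, -0.6] grip_width: 0.0426 finger_force: 81.8 clock: 22.8 position: [0.5013, -0.3901, 0.2244] tool_rot: [-3.14, 0.609, 1.651] force: [0.3, -0.9, -0.4] grip_width: 0.0428 finger_force: 81.7 clock: 23.42 position: [0.5015, -0.3904, 0.1654] tool_rot: [3.141, 0.612, 1.65] force: [0.1, -0.3, -1.3] grip_width: 0.0423 finger_force: 81.8 t23.4 [ 501.5 -390.4  165.4] [179.9  35.1  94.5] F [ 0.1 -0.3 -1.3] w42.3 ff82 q [ 0.52  0.59 -0.29  1.95  1.19  0.79 -0.58]
face z(tool)=-9.6 slope x 30.0 y -0.0 deg rect in tool xy [array([22.5,  0.8]), array([72.1, 44.3]), np.float64(0.0)]
[500.8, -377.6, 141.2, 94.7, -35.0] -> [0.12, 0.002, 0.062, -0.001, 0.001, -0.001]
[499.9, -367.1, 118.5, 94.7, -35.0] -> [0.229, 0.001, 0.124, -0.001, 0.001, -0.001]
[499.4, -360.8, 104.9, 94.7, -35.0] -> [0.294, 0.001, 0.162, -0.001, 0.001, -0.001]
```

View pics/s1.png

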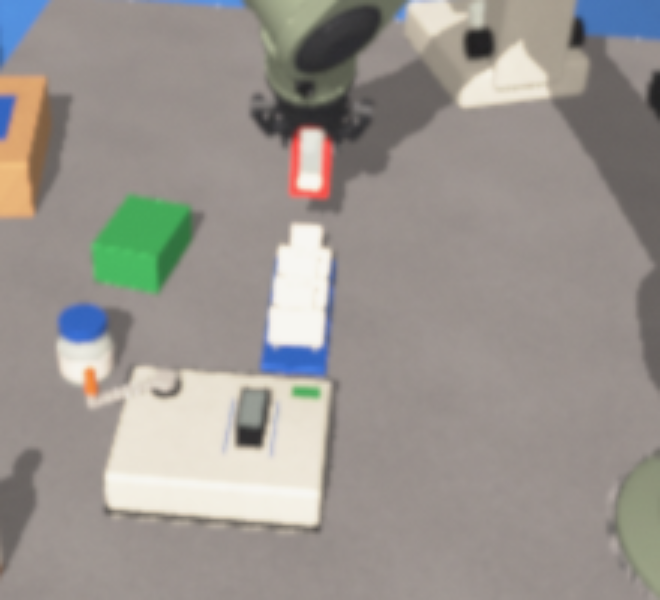

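The side view shows the frame at (311,160) in the crop, above and behind the rack, leaning the right way. The lever is at rest. Inserting.

```bash
python3 -m inch '[[0.06,0.001,0.03,0,0,0,0],[0.12,0.001,0.062,0,0,0,0],[0.18,0.001,0.093,0,0,0,0],[0.229,0.001,0.124,0,0,0,0],[0.229,0.001,0.124,0,0,0,0],[0.229,0.001,0.124,0,0,0,0]]'|tr '\n' ' '
python3 - <<'E'
from plan import *
st(); rel([slot(0,k) for k in (30,20,12,6,2)])
E
```

```text
clock: 24.28 position: [0.4996, -0.3668, 0.1177] tool_rot: [-3.141, 0.612, 1.651] force: [0.6, 0.1, -0.5] grip_width: 0.0426 finger_force: 81.8 t24.3 [ 499.6 -366.8  117.7] [-180.    35.    94.6] F [ 0.6  0.1 -0.5] w42.6 ff82 q [ 0.46  0.66 -0.27  1.99  1.29  0.77 -0.75]
[499.4, -360.8, 104.9, 94.7, -35.0] -> [0.062, 0.002, 0.035, -0.001, 0.0, -0.001]
[499.1, -356.6, 95.9, 94.7, -35.0] -> [0.105, 0.002, 0.06, -0.001, 0.0, -0.001]
[498.8, -353.2, 88.6, 94.7, -35.0] -> [0.14, 0.002, 0.08, -0.001, 0.0, -0.001]
[498.6, -350.7, 83.2, 94.7, -35.0] -> [0.166, 0.002, 0.095, -0.001, 0.0, -0.001]
[498.4, -349.0, 79.5, 94.7, -35.0] -> [0.183, 0.002, 0.105, -0.001, 0.0, -0.001]
```

```bash
python3 -m inch '[[0.031,0.001,0.017,0,0,0,0],[0.062,0.001,0.035,0,0,0,0],[0.085,0.001,0.048,0,0,0,0],[0.105,0.001,0.06,0,0,0,0],[0.105,0.001,0.06,0,0,0,0]]'|tr '\n' ' '
python3 -m inch '[[0.018,0,0.01,0,0,0,0],[0.035,0,0.02,0,0,0,0],[0.05,0,0.028,0,0,0,0],[0.061,0,0.035,0,0,0,0],[0.061,0,0.035,0,0,0,0]]'|tr '\n' ' '
python3 - <<'E'
from meas import *; from plan import *
st(); inhand('red'); rel([slot(0,k) for k in (6,2,0)])
E
```

```text
clock: 24.9 position: [0.4986, -0.356, 0.0948] tool_rot: [-3.14, 0.611, 1.653] force: [-0.0, 0.1, -1.5] grip_width: 0.0428 finger_force: 81.8 clock: 25.52 position: [0.4982, -0.3502, 0.0822] tool_rot: [-3.14, 0.611, 1.652] force: [0.1, 0.1, -0.8] grip_width: 0.0424 finger_force: 81.8 t25.5 [ 498.2 -350.2   82.2] [-179.9   35.    94.7] F [ 0.1  0.1 -0.8] w42.4 ff82 q [ 0.42  0.71 -0.26  2.02  1.37  0.77 -0.88]
face z(tool)=-9.7 slope x 29.9 y 0.1 deg rect in tool xy [array([9.4, 0.7]), array([45.2, 44.2]), np.float64(0.0)]
[498.6, -350.7, 83.2, 94.7, -35.0] -> [-0.004, 0.002, -0.002, -0.001, 0.0, -0.0]
[498.4, -349.0, 79.5, 94.7, -35.0] -> [0.013, 0.002, 0.008, -0.001, 0.0, -0.0]
[498.4, -348.1, 77.7, 94.7, -35.0] -> [0.022, 0.002, 0.013, -0.001, 0.0, -0.0]
```

```bash
python3 -m inch '[[0.01,0.001,0.006,0,0,0,0],[0.02,0.001,0.012,0,0,0,0],[0.025,0.001,0.015,0,0,0,0],[0.025,0.001,0.015,0,0,0,0]]'|tr '\n' ' '
python3 -m inch '[[0,0,0,0,0,0,0.55],[0,0,0,0,0,0,0.7],[0,0,0,0,0,0,0.8],[0,0,0,0,0,0,0.8],[0,0,0,0,0,0,0.8]]'|tr '\n' ' '
python3 -m inch '[[0,0,-0.15,0,0,0,0.8],[0,0,-0.4,0,0,0,0.9],[0,0,-0.6,0,0,0,1],[0,0,-0.6,0,0,0,1],[0,0,-0.6,0,0,0,1]]'|tr '\n' ' '
python3 - <<'E'
from meas import *; from plan import *
st(); f=grab('wrist'); s=grab('side'); a=cv2.resize(f['img'],(400,300)); b=cv2.resize(s['img'][90:210,200:360],(400,300),interpolation=cv2.INTER_CUBIC)
save(np.hstack([a,b]),'r1')
P=cloud(f)*1000; m=masks(f)['red']; Q=P[m&(f['z_map']>0)]
Q=Q[np.linalg.norm(Q[:,:2]-[497,-350],axis=1)<80]; L=R.from_euler('z',-RY,degrees=True).apply(Q-[RC[0],RC[1],0])
A=np.c_[L[:,0],L[:,2],np.ones(len(L))]; k=np.linalg.lstsq(A,L[:,1],rcond=None)[0]
print('lean',np.degrees(np.arctan(k[1])),'yaw',np.degrees(np.arctan(k[0])),'x',L[:,0].min(),L[:,0].max(),'zmax',np.percentile(L[:,2],99))
t=grab('top')
for r in rects(t,'blue',.012,100): print('t',*r)
E
```

```text
clock: 26.08 position: [0.4983, -0.3489, 0.0782] tool_rot: [-3.141, 0.614, 1.651] force: [-3.1, -1.9, 13.7] grip_width: 0.043 finger_force: 83.1 clock: 26.7 position: [0.4982, -0.3479, 0.0771] tool_rot: [-3.14, 0.611, 1.652] force: [-0.2, -0.6, 0.3] grip_width: 0.0681 finger_force: 0.0 clock: 27.32 position: [0.4926, -0.2798, 0.1751] tool_rot: [-3.14, 0.611, 1.652] force: [-0.5, -0.1, -1.0] grip_width: 0.0855 finger_force: 0.0 t27.3 [ 492.6 -279.8  175.1] [-179.9   35.    94.6] F [-0.5 -0.1 -1. ] w85.5 ff0 q [ 0.36  0.52 -0.35  2.05  1.12  0.89 -0.74]
lean -30.212049328568398 yaw 0.03537900090769174 x -21.38862180412599 22.182796176846374 zmax 98.1109939072232
t [157. 259.] [304.3 270.8  83.6  44.8  34.1]
t [169. 218.] [431.5 239.5  83.2  44.8 -38.8]
t [288. 126.] [ 726.4 -132.4   53.4   52.8  -45.6]
t [413.  53.] [ 981.2 -549.2  123.6   51.1  -78.6]
```

View pics/r1.png

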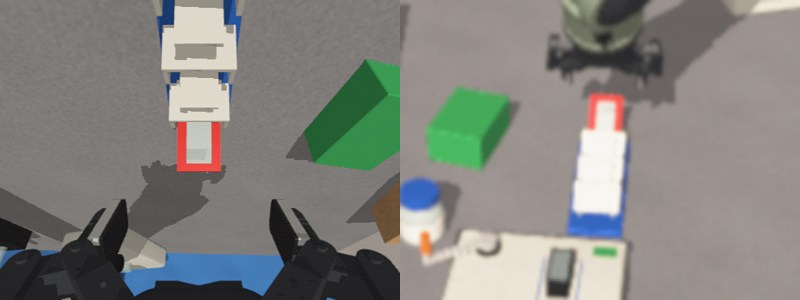

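The left panel shows red standing in the last slot, seen at (199,147) from the wrist. The right panel shows it behind the white slots at (606,112). Its top is at z = 98 mm against 99 expected, and it is square in x, so it is seated. Next is blue.

Run:
```python
from plan import *
plan([(490,-130,250,94.5,-15),(475,50,250,105,0),(445,210,200,130),(443,236,120,141)])
```

```text
(490, -130, 250, 94.5, -15) -> [0.396, 0.047, -0.738, -0.001, 0.222, 0.001] rows>=2.7 
(475, 50, 250, 105, 0) -> [0.872, -0.004, -0.234, -0.015, 0.166, -0.116] rows>=2.9 
(445, 210, 200, 130) -> [0.812, 0.062, 0.25, 0.0, 0.0, -0.278] rows>=2.7 
(443, 236, 120, 141) -> [0.106, 0.076, 0.4, 0.0, 0.0, -0.122] rows>=1.3
```

```bash
python3 -m inch '[[0.1,0.01,-0.25,0,0.07,0,1],[0.25,0.03,-0.5,0,0.15,0,1],[0.396,0.047,-0.738,0,0.222,0,1],[0.396,0.047,-0.738,0,0.222,0,1],[0.396,0.047,-0.738,0,0.222,0,1]]'|tr '\n' ' '
python3 -m inch '[[0.29,0,-0.08,-0.005,0.055,-0.04,1],[0.58,0,-0.16,-0.01,0.11,-0.08,1],[0.872,-0.004,-0.234,-0.015,0.166,-0.116,1],[0.872,-0.004,-0.234,-0.015,0.166,-0.116,1],[0.872,-0.004,-0.234,-0.015,0.166,-0.116,1]]'|tr '\n' ' '
python3 -m inch '[[0.27,0.02,0.08,0,0,-0.09,1],[0.54,0.04,0.16,0,0,-0.18,1],[0.812,0.062,0.25,0,0,-0.278,1],[0.812,0.062,0.25,0,0,-0.278,1],[0.812,0.062,0.25,0,0,-0.278,1]]'|tr '\n' ' '
python3 -m inch '[[0.05,0.04,0.2,0,0,-0.06,1],[0.106,0.076,0.4,0,0,-0.122,1],[0.106,0.076,0.4,0,0,-0.122,1],[0.106,0.076,0.4,0,0,-0.122,1]]'|tr '\n' ' '
python3 - <<'E'
from meas import *; from plan import *
st(); f=grab('wrist')
for r in rects(f,'blue',.012,200): print('w',*r)
E
```

```text
clock: 28.1 position: [0.4898, -0.1307, 0.25] tool_rot: [-3.139, 0.264, 1.651] force: [-0.5, -0.1, -0.6] grip_width: 0.0856 finger_force: 0.0 clock: 28.72 position: [0.4748, 0.0491, 0.2498] tool_rot: [-3.138, 0.002, 1.833] force: [-0.1, 0.1, 0.1] grip_width: 0.0855 finger_force: 0.0 clock: 29.35 position: [0.4449, 0.2092, 0.2001] tool_rot: [-3.138, 0.001, 2.269] force: [0.8, -0.8, 0.1] grip_width: 0.0855 finger_force: 0.0 clock: 29.85 position: [0.4433, 0.2354, 0.1218] tool_rot: [-3.14, 0.001, 2.459] force: [0.3, 0.6, 0.9] grip_width: 0.0857 finger_force: 0.0 t29.9 [443.3 235.4 121.8] [-179.9    0.   140.9] F [0.3 0.6 0.9] w85.7 ff0 q [-0.02  0.63 -0.79  2.    0.64  0.78 -0.31]
w [253. 175.] [432.9 242.9  83.6  43.5 -39.1]
w [174.  27.] [309.1 271.3  84.6  36.3  34.6]
```

Run:
```python
from plan import *
plan([(432.6,242.5,20,140.9)])
```

```text
(432.6, 242.5, 20, 140.9) -> [0.065, -0.007, 0.51, -0.0, 0.001, -0.0] rows>=1.6
```

```bash
python3 -m inch '[[0.065,-0.007,0.2,0,0,0,1],[0.065,-0.007,0.35,0,0,0,1],[0.065,-0.007,0.505,0,0,0,1],[0.065,-0.007,0.51,0,0,0,1],[0.065,-0.007,0.51,0,0,0,0.3],[0.065,-0.007,0.51,0,0,0,0],[0.065,-0.007,0.51,0,0,0,0],[0.065,-0.007,0.51,0,0,0,0],[0.065,-0.007,0.51,0,0,0,0],[0.065,-0.007,0.51,0,0,0,0]]' 60 |tr '\n' ' '
python3 -m inch '[[0,0,-0.3,0,0,0,0],[0,0,-0.6,0,0,0,0],[0,0,-0.9,0,0,0,0],[0,0,-0.9,0,0,0,0],[0,0,-0.9,0,0,0,0]]'|tr '\n' ' '
python3 - <<'E'
from meas import *; from plan import *
st(); inhand('blue'); plan([(470,110,205,115),(500.4,-3,205,94.5),(500.4,-2.2,140,94.5)])
E
```

```text
clock: 31.15 position: [0.432, 0.2434, 0.0201] tool_rot: [-3.141, 0.001, 2.462] force: [-2.4, -3.0, 20.6] grip_width: 0.0421 finger_force: 58.1 clock: 31.78 position: [0.4315, 0.243, 0.1986] tool_rot: [-3.14, 0.0, 2.462] force: [-0.1, -0.4, -0.0] grip_width: 0.0417 finger_force: 63.9 t31.8 [431.5 243.  198.6] [-179.9    0.   141.1] F [-0.1 -0.4 -0. ] w41.7 ff64 q [ 0.04  0.52 -0.89  1.95  0.51  0.91 -0.22]
face z(tool)=8.5 slope x 0.5 y -0.2 deg rect in tool xy [array([-0.6,  0.1]), array([44. , 86.7]), np.float64(89.9)]
(470, 110, 205, 115) -> [-0.568, -0.396, -0.034, -0.002, 0.0, 0.29] rows>=2.4 
(500.4, -3, 205, 94.5) -> [-0.576, -0.101, -0.0, -0.0, -0.0, 0.228] rows>=1.9 
(500.4, -2.2, 140, 94.5) -> [0.004, 0.0, 0.325, 0.0, 0.0, 0.0] rows>=1.0
```

```bash
python3 -m inch '[[-0.19,-0.13,-0.03,0,0,0.09,0],[-0.38,-0.26,-0.03,0,0,0.19,0],[-0.568,-0.396,-0.034,0,0,0.29,0],[-0.568,-0.396,-0.034,0,0,0.29,0],[-0.568,-0.396,-0.034,0,0,0.29,0]]'|tr '\n' ' '
python3 -m inch '[[-0.28,-0.05,0,0,0,0.11,0],[-0.576,-0.101,0,0,0,0.228,0],[-0.576,-0.101,0,0,0,0.228,0],[-0.576,-0.101,0,0,0,0.228,0]]'|tr '\n' ' '
python3 -m inch '[[0,0,0.16,0,0,0,0],[0,0,0.325,0,0,0,0],[0,0,0.325,0,0,0,0],[0,0,0.325,0,0,0,0]]'|tr '\n' ' '
python3 - <<'E'
from meas import *; from plan import *
st(); inhand('blue'); plan([(500.4,-0.8,107,94.5)])
E
```

```text
clock: 32.45 position: [0.4697, 0.1109, 0.2047] tool_rot: [-3.138, -0.0, 2.008] force: [1.0, -0.1, -1.1] grip_width: 0.0416 finger_force: 63.9 clock: 32.95 position: [0.5003, -0.001, 0.2052] tool_rot: [-3.139, 0.0, 1.652] force: [-0.5, 1.5, -1.1] grip_width: 0.0418 finger_force: 63.9 clock: 33.45 position: [0.5008, -0.0012, 0.1415] tool_rot: [-3.141, 0.001, 1.651] force: [-0.7, -0.6, -0.3] grip_width: 0.0419 finger_force: 63.9 t33.5 [500.8  -1.2 141.5] [-179.9    0.    94.6] F [-0.7 -0.6 -0.3] w41.9 ff64 q [ 0.35  0.54 -0.62  1.99  0.46  0.74 -0.47]
face z(tool)=15.2 slope x -28.9 y -13.6 deg rect in tool xy [array([-64.1,  -2.2]), array([253.8,  69.4]), np.float64(9.7)]
(500.4, -0.8, 107, 94.5) -> [0.004, -0.003, 0.174, -0.0, 0.001, 0.001] rows>=0.6
```

```bash
python3 -m inch '[[0.004,-0.003,0.05,0,0,0,0],[0.004,-0.003,0.1,0,0,0,0],[0.004,-0.003,0.14,0,0,0,0],[0.004,-0.003,0.16,0,0,0,0],[0.004,-0.003,0.174,0,0,0,0],[0.004,-0.003,0.174,0,0,0,0],[0.004,-0.003,0.174,0,0,0,0]]'|tr '\n' ' '
python3 -m inch '[[0,0,0,0,0,0,0.6],[0,0,0,0,0,0,0.8],[0,0,0,0,0,0,0.8],[0,0,0,0,0,0,0.8],[0,0,-0.4,0,0,0,1],[0,0,-0.6,0,0,0,1],[0,0,-0.6,0,0,0,1],[0,0,-0.6,0,0,0,1]]'|tr '\n' ' '
python3 - <<'E'
from meas import *; from plan import *
st(); f=grab('wrist')
for r in rects(f,'blue',.098,600): print('w',*r)
s=lever(37.2,32); plan([s[:2]+(226,127.2),s])
E
```

```text
clock: 34.38 position: [0.4997, -0.0017, 0.1062] tool_rot: [-3.14, 0.001, 1.649] force: [-3.8, 0.2, 9.7] grip_width: 0.0416 finger_force: 65.0 clock: 35.38 position: [0.4997, -0.0019, 0.2255] tool_rot: [-3.14, 0.001, 1.649] force: [0.2, -0.7, -0.7] grip_width: 0.0854 finger_force: 0.0 t35.4 [499.7  -1.9 225.5] [-1.799e+02  1.000e-01  9.450e+01] F [ 0.2 -0.7 -0.7] w85.4 ff0 q [ 0.42  0.42 -0.7   1.92  0.34  0.92 -0.36]
w [240. 312.] [ 490.1 -144.6   98.7   53.5  -85.8]
w [444. 302.] [ 689.2 -102.2   58.9   44.5  -40.7]
w [254. 181.] [ 5.002e+02  3.000e-01  8.860e+01  4.290e+01 -8.560e+01]
(np.float64(682.4695651175316), np.float64(-21.52102818778429), 226, 127.2) -> [-0.17, 0.904, -0.007, -0.002, 0.0, -0.364] rows>=3.1 
(np.float64(682.4695651175316), np.float64(-21.52102818778429), 103, 127.2) -> [0.0, -0.0, 0.615, 0.0, 0.0, 0.0] rows>=2.0
```

```bash
python3 -m inch '[[-0.05,0.3,0,0,0,-0.1,0],[-0.11,0.6,0,0,0,-0.22,0],[-0.17,0.905,-0.006,0,0,-0.365,0],[-0.17,0.905,-0.006,0,0,-0.365,0],[-0.17,0.905,-0.006,0,0,-0.365,0],[-0.17,0.905,-0.006,0,0,-0.365,0]]'|tr '\n' ' '
python3 -m inch '[[0,0,0.3,0,0,0,0],[0,0,0.55,0,0,0,0],[0,0,0.615,0,0,0,0],[0,0,0.615,0,0,0,0],[0,0,0.615,0,0,0,0]]'|tr '\n' ' '
python3 - <<'E'
from meas import *; from plan import *
st(); f=grab('wrist')
for r in rects(f,'orange',.11,20): print('pin',*r)
E
```

```text
clock: 36.17 position: [0.6821, -0.0211, 0.2266] tool_rot: [-3.139, 0.0, 2.222] force: [0.2, -0.5, 0.3] grip_width: -0.0002 finger_force: 0.0 clock: 36.8 position: [0.6839, -0.0213, 0.1061] tool_rot: [3.141, 0.002, 2.222] force: [0.7, 0.4, -0.2] grip_width: 0.0003 finger_force: 0.0 t36.8 [683.9 -21.3 106.1] [1.800e+02 1.000e-01 1.273e+02] F [ 0.7  0.4 -0.2] w0.3 ff0 q [ 0.35  0.86 -0.69  1.51  0.62  0.99  0.14]
pin [252. 206.] [662.    5.8  21.   12.4 -52. ]
```

```bash
python3 -m inch '[[0.073,0,0.01,0,0,0,0],[0.128,0.008,0.01,0,0,-0.087,0],[0.185,0.009,0.01,0,0,-0.176,0],[0.241,0.001,0.01,0,0,-0.264,0],[0.296,-0.014,0.01,0,0,-0.353,0],[0.349,-0.037,0.01,0,0,-0.442,0],[0.392,-0.062,0.01,0,0,-0.52,0],[0.426,-0.088,0.01,0,0,-0.587,0],[0.449,-0.11,0.01,0,0,-0.637,0],[0.466,-0.128,0.01,0,0,-0.676,0],[0.466,-0.128,0.01,0,0,-0.676,0],[0.466,-0.128,0.01,0,0,-0.676,0]]'|tr '\n' ' '
python3 -m inch '[[-0.02,0,0,0,0,0,0],[-0.025,0,-0.1,0,0,0,0],[-0.025,0,-0.4,0,0,0,0],[-0.025,0,-0.6,0,0,0,0],[-0.025,0,-0.6,0,0,0,0],[-0.025,0,-0.6,0,0,0,0],[-0.025,0,-0.6,0,0,0,0],[-0.025,0,-0.6,0,0,0,0],[-0.025,0,-0.6,0,0,0,0],[-0.025,0,-0.6,0,0,0,1],[-0.025,0,-0.6,0,0,0,1]]'|tr '\n' ' '
python3 -m inch '[[0.15,-0.1,-0.088,0,0,0.12,1],[0.3,-0.2,-0.088,0,0,0.24,1],[0.45,-0.3,-0.088,0,0,0.36,1],[0.596,-0.429,-0.088,0,0,0.48,1],[0.596,-0.429,-0.088,0,0,0.534,1],[0.596,-0.429,-0.088,0,0,0.534,1],[0.596,-0.429,-0.088,0,0,0.534,1]]'|tr '\n' ' '
python3 - <<'E'
from meas import *; from plan import *
st(); t=grab('top'); f=grab('wrist')
for r in rects(t,'orange',.11,3)+rects(t,'blue',.098,100)+rects(t,'red',.098,20): print('t',*r)
for r in rects(f,'blue',.098,600): print('w',*r)
plan([(505.5,-65.8,240,110,15),(505.5,-65.8,167.3,94.5,30)])
E
```

```text
clock: 38.35 position: [0.6087, 0.038, 0.103] tool_rot: [-3.141, 0.006, -2.999] force: [22.5, 1.7, -11.3] grip_width: -0.0003 finger_force: 11.4 clock: 39.72 position: [0.6111, 0.038, 0.2217] tool_rot: [-3.141, -0.002, -2.999] force: [-0.1, -0.2, 0.2] grip_width: 0.0356 finger_force: 0.0 clock: 40.6 position: [0.5055, -0.0634, 0.2397] tool_rot: [-3.14, -0.001, 2.448] force: [0.4, 0.6, 0.3] grip_width: 0.0851 finger_force: 0.0 t40.6 [505.5 -63.4 239.7] [-179.9   -0.   140.3] F [0.4 0.6 0.3] w85.1 ff0 q [ 0.69  0.48 -0.92  1.88  0.45  1.01  0.46]
t [246. 138.] [6.602e+02 1.300e+00 1.530e+01 8.900e+00 4.000e-01]
t [157. 259.] [304.6 255.8  78.8  42.1  34.7]
t [249. 194.] [498.6  -4.3  82.6  47.6 -89.6]
t [413.  53.] [ 941.4 -515.6  116.2   48.   -78.6]
t [508. 379.] [ -24.7 -738.8   21.8   19.9   -4.2]
t [363. 195.] [ 494.3 -343.1   46.6   46.3  -82.3]
t [124. 158.] [601.4 363.3  56.4  30.  -76.8]
t [185. 113.] [740.3 186.9  25.1  24.    1.3]
w [327. 337.] [ 684.4 -113.2   58.3   46.7  -25.7]
w [126. 227.] [ 479.6 -203.1  162.1   54.6  -85.3]
w [307. 130.] [499.7  -3.5  83.   44.2 -85.6]
(505.5, -65.8, 240, 110, 15) -> [-0.008, -0.009, -0.002, -0.045, 0.163, 0.334] rows>=3.1 
(505.5, -65.8, 167.3, 94.5, 30) -> [-0.094, -0.0, 0.351, -0.066, 0.166, 0.16] rows>=2.0
```

The lever reached its stop (22 N) and sprang back, and blue is still on the stage. Same tilted regrasp as for red.

```bash
python3 -m inch '[[-0.008,-0.01,0,-0.015,0.054,0.11,1],[-0.008,-0.01,0,-0.03,0.11,0.22,1],[-0.008,-0.01,0,-0.044,0.163,0.333,1],[-0.008,-0.01,0,-0.044,0.163,0.333,1],[-0.008,-0.01,0,-0.044,0.163,0.333,1]]'|tr '\n' ' '
python3 -m inch '[[-0.047,0,0.17,-0.033,0.083,0.08,1],[-0.094,0,0.351,-0.066,0.166,0.16,1],[-0.094,0,0.351,-0.066,0.166,0.16,1],[-0.094,0,0.351,-0.066,0.166,0.16,1],[-0.094,0,0.351,-0.066,0.166,0.16,1]]'|tr '\n' ' '
python3 - <<'E'
from plan import *
st(); plan([(501.7,-21.5,89.4,94.5,30)])
E
```

```text
clock: 41.32 position: [0.5052, -0.0661, 0.2396] tool_rot: [-3.141, -0.261, 1.923] force: [-1.4, 0.9, -0.3] grip_width: 0.0855 finger_force: 0.0 clock: 41.95 position: [0.5059, -0.0655, 0.1686] tool_rot: [3.141, -0.521, 1.653] force: [-0.6, 0.7, -0.0] grip_width: 0.0854 finger_force: 0.0 t42.0 [505.9 -65.5 168.6] [179.9 -29.8  94.7] F [-0.6  0.7 -0. ] w85.4 ff0 q [ 0.88  0.73 -0.86  1.84  0.02  0.9   0.2 ]
(501.7, -21.5, 89.4, 94.5, 30) -> [-0.005, -0.003, 0.453, -0.0, 0.002, 0.002] rows>=1.5
```

```bash
python3 -m inch '[[-0.005,-0.003,0.2,0,0,0,1],[-0.005,-0.003,0.35,0,0,0,1],[-0.005,-0.003,0.453,0,0,0,1],[-0.005,-0.003,0.453,0,0,0,1],[-0.005,-0.003,0.453,0,0,0,0.3],[-0.005,-0.003,0.453,0,0,0,0],[-0.005,-0.003,0.453,0,0,0,0],[-0.005,-0.003,0.453,0,0,0,0],[-0.005,-0.003,0.453,0,0,0,0]]' 80|tr '\n' ' '
python3 -m inch '[[0.05,0,-0.09,0,0,0,0],[0.15,0,-0.26,0,0,0,0],[0.225,0,-0.39,0,0,0,0],[0.225,0,-0.39,0,0,0,0],[0.225,0,-0.39,0,0,0,0]]'|tr '\n' ' '
python3 - <<'E'
from meas import *; from plan import *
st(); f=grab('wrist'); inhand('blue',f)
h=slot(1,95); plan([(497,-110,290,94.5,15),(495,-240,295,94.7,-10),(h[0],h[1],h[2]+70,94.7,-35),h])
E
```

```text
clock: 43.08 position: [0.5014, -0.0229, 0.089] tool_rot: [-3.14, -0.523, 1.647] force: [-2.7, -5.5, 15.4] grip_width: 0.0428 finger_force: 79.4 clock: 43.7 position: [0.501, -0.0225, 0.1782] tool_rot: [-3.139, -0.523, 1.647] force: [0.5, -0.4, -1.3] grip_width: 0.0427 finger_force: 81.9 t43.7 [501.  -22.5 178.2] [-179.9  -30.    94.4] F [ 0.5 -0.4 -1.3] w42.7 ff82 q [ 0.84  0.69 -0.88  1.88 -0.    0.86  0.15]
face z(tool)=-10.1 slope x 30.0 y -0.2 deg rect in tool xy [array([21.3,  0.7]), array([43.9, 72.1]), np.float64(89.9)]
(497, -110, 290, 94.5, 15) -> [-0.096, -0.054, -0.703, -0.001, -0.167, -0.001] rows>=2.3 
(495, -240, 295, 94.7, -10) -> [-0.619, -0.061, -0.192, 0.0, -0.278, -0.002] rows>=2.3 
(np.float64(496.74567791240514), np.float64(-328.3554457491794), np.float64(233.8262028212551), 94.7, -35) -> [-0.381, -0.027, 0.378, -0.0, -0.278, -0.0] rows>=2.3 
(np.float64(496.74567791240514), np.float64(-328.3554457491794), np.float64(163.8262028212551), 94.7, -35) -> [0.201, -0.0, 0.287, 0.0, 0.0, 0.0] rows>=1.1
```

```bash
python3 -m inch '[[-0.03,-0.017,-0.24,0,-0.055,0,0],[-0.06,-0.035,-0.48,0,-0.11,0,0],[-0.096,-0.054,-0.703,0,-0.167,0,0],[-0.096,-0.054,-0.703,0,-0.167,0,0],[-0.096,-0.054,-0.703,0,-0.167,0,0]]'|tr '\n' ' '
python3 -m inch '[[-0.2,-0.02,-0.06,0,-0.09,0,0],[-0.4,-0.04,-0.13,0,-0.18,0,0],[-0.619,-0.061,-0.192,0,-0.278,0,0],[-0.619,-0.061,-0.192,0,-0.278,0,0],[-0.619,-0.061,-0.192,0,-0.278,0,0]]'|tr '\n' ' '
python3 -m inch '[[-0.13,-0.01,0.12,0,-0.09,0,0],[-0.26,-0.02,0.25,0,-0.18,0,0],[-0.381,-0.027,0.378,0,-0.278,0,0],[-0.381,-0.027,0.378,0,-0.278,0,0],[-0.381,-0.027,0.378,0,-0.278,0,0]]'|tr '\n' ' '
python3 -m inch '[[0.1,0,0.14,0,0,0,0],[0.201,0,0.287,0,0,0,0],[0.201,0,0.287,0,0,0,0],[0.201,0,0.287,0,0,0,0]]'|tr '\n' ' '
python3 - <<'E'
from meas import *; from plan import *
st(); rel([slot(1,k,c=(18.4,0,7.6)) for k in (70,45,30,20)])
E
```

```text
clock: 44.38 position: [0.4969, -0.1094, 0.2893] tool_rot: [-3.138, -0.263, 1.648] force: [0.0, 0.4, -1.5] grip_width: 0.0427 finger_force: 82.0 clock: 45.0 position: [0.495, -0.2386, 0.2942] tool_rot: [-3.138, 0.172, 1.65] force: [-0.2, -0.4, -1.8] grip_width: 0.0431 finger_force: 81.9 clock: 45.62 position: [0.4968, -0.3271, 0.2346] tool_rot: [-3.139, 0.608, 1.649] force: [-0.0, -0.7, -0.8] grip_width: 0.0429 finger_force: 81.9 clock: 46.12 position: [0.497, -0.3285, 0.166] tool_rot: [-3.141, 0.612, 1.647] force: [0.6, -0.4, -0.9] grip_width: 0.0426 finger_force: 81.9 t46.1 [ 497.  -328.5  166. ] [-180.    35.    94.4] F [ 0.6 -0.4 -0.9] w42.6 ff82 q [ 0.5   0.57 -0.41  2.01  1.2   0.89 -0.7 ]
[495.8, -317.5, 140.3, 94.7, -35.0] -> [0.119, -0.001, 0.073, -0.002, 0.001, -0.003]
[495.0, -306.9, 117.6, 94.7, -35.0] -> [0.228, -0.001, 0.135, -0.002, 0.001, -0.003]
[494.5, -300.6, 104.0, 94.7, -35.0] -> [0.293, -0.002, 0.173, -0.002, 0.001, -0.003]
[494.1, -296.4, 95.0, 94.7, -35.0] -> [0.336, -0.002, 0.198, -0.002, 0.001, -0.003]
```

```bash
python3 -m inch '[[0.06,0,0.036,-0.001,0,-0.002,0],[0.119,-0.001,0.073,-0.002,0,-0.003,0],[0.18,-0.001,0.105,-0.002,0,-0.003,0],[0.228,-0.001,0.135,-0.002,0,-0.003,0],[0.228,-0.001,0.135,-0.002,0,-0.003,0],[0.228,-0.001,0.135,-0.002,0,-0.003,0]]'|tr '\n' ' '
python3 - <<'E'
from meas import *; from plan import *
st(); rel([slot(1,k,c=(18.4,0,7.6)) for k in (30,20,12,6)])
E
```

```text
clock: 46.88 position: [0.4947, -0.3069, 0.1167] tool_rot: [-3.14, 0.613, 1.654] force: [-0.5, 0.3, -1.2] grip_width: 0.043 finger_force: 81.9 t46.9 [ 494.7 -306.9  116.7] [-179.9   35.1   94.8] F [-0.5  0.3 -1.2] w43.0 ff82 q [ 0.44  0.65 -0.4   2.05  1.3   0.87 -0.87]
[494.5, -300.6, 104.0, 94.7, -35.0] -> [0.062, 0.002, 0.034, -0.0, 0.001, 0.001]
[494.1, -296.4, 95.0, 94.7, -35.0] -> [0.105, 0.002, 0.058, -0.0, 0.001, 0.001]
[493.8, -293.0, 87.7, 94.7, -35.0] -> [0.14, 0.002, 0.078, -0.0, 0.001, 0.001]
[493.6, -290.5, 82.3, 94.7, -35.0] -> [0.166, 0.002, 0.093, -0.0, 0.001, 0.001]
```

```bash
python3 -m inch '[[0.031,0.001,0.017,0,0,0,0],[0.062,0.001,0.034,0,0,0,0],[0.085,0.002,0.047,0,0,0,0],[0.105,0.002,0.058,0,0,0,0],[0.125,0.002,0.069,0,0,0,0],[0.145,0.002,0.081,0,0,0,0],[0.166,0.002,0.093,0,0,0,0],[0.166,0.002,0.093,0,0,0,0]]'|tr '\n' ' '
python3 - <<'E'
from meas import *; from plan import *
st(); rel([slot(1,k,c=(18.4,0,7.6)) for k in (2,0)])
E
```

```text
clock: 47.88 position: [0.4933, -0.2899, 0.0813] tool_rot: [-3.139, 0.612, 1.656] force: [1.3, 0.5, -0.3] grip_width: 0.0429 finger_force: 81.9 t47.9 [ 493.3 -289.9   81.3] [-179.8   35.1   94.9] F [ 1.3  0.5 -0.3] w42.9 ff82 q [ 0.4   0.71 -0.39  2.07  1.36  0.87 -0.98]
[493.5, -288.8, 78.7, 94.7, -35.0] -> [0.012, 0.001, 0.008, -0.001, 0.001, 0.002]
[493.4, -288.0, 76.9, 94.7, -35.0] -> [0.021, 0.001, 0.013, -0.001, 0.001, 0.002]
```

```bash
python3 -m inch '[[0.01,0.001,0.006,0,0,0,0],[0.018,0.001,0.011,0,0,0,0],[0.024,0.001,0.015,0,0,0,0],[0.024,0.001,0.015,0,0,0,0]]'|tr '\n' ' '
python3 -m inch '[[0,0,0,0,0,0,0.55],[0,0,0,0,0,0,0.7],[0,0,0,0,0,0,0.8],[0,0,0,0,0,0,0.8],[0,0,0,0,0,0,0.8]]'|tr '\n' ' '
python3 -m inch '[[0,0,-0.15,0,0,0,0.8],[0,0,-0.4,0,0,0,0.9],[0,0,-0.6,0,0,0,1],[0,0,-0.8,0,0,0,1],[0,0,-0.8,0,0,0,1],[0,0,-0.8,0,0,0,1]]'|tr '\n' ' '
python3 - <<'E'
from meas import *; from plan import *
st(); f=grab('wrist'); s=grab('side'); a=cv2.resize(f['img'],(400,300)); b=cv2.resize(s['img'][90:210,200:360],(400,300),interpolation=cv2.INTER_CUBIC)
save(np.hstack([a,b]),'r2')
P=cloud(f)*1000; L=R.from_euler('z',-RY,degrees=True).apply((P-[RC[0],RC[1],0]).reshape(-1,3)).reshape(P.shape)
for c,y in(('red',-90),('blue',-30)):
    Q=L[masks(f)[c]&(f['z_map']>0)]; Q=Q[(abs(Q[:,1]-y)<30)&(Q[:,2]>40)&(abs(Q[:,0])<40)]
    print(c,len(Q),'x',Q[:,0].min().round(1),Q[:,0].max().round(1),'zmax',np.percentile(Q[:,2],99).round(1),'ymin',Q[:,1].min().round(1))
    Q=Q[Q[:,2]<94]; print(' lean',np.degrees(np.arctan(np.polyfit(Q[:,2],Q[:,1],1)[0])).round(1))
t=grab('top')
for c in('red','blue','yellow'):
    for r in rects(t,c,.012,60): print('t',c,*r)
E
```

```text
clock: 48.38 position: [0.4935, -0.2889, 0.0774] tool_rot: [-3.14, 0.615, 1.654] force: [-3.0, -1.0, 13.7] grip_width: 0.0427 finger_force: 83.3 clock: 49.0 position: [0.4934, -0.2879, 0.0764] tool_rot: [-3.139, 0.612, 1.655] force: [-0.4, -0.2, 0.3] grip_width: 0.0684 finger_force: 0.0 clock: 49.75 position: [0.4858, -0.1968, 0.207] tool_rot: [-3.139, 0.612, 1.655] force: [0.2, 0.6, -0.2] grip_width: 0.0857 finger_force: 0.0 t49.8 [ 485.8 -196.8  207. ] [-179.8   35.1   94.8] F [ 0.2  0.6 -0.2] w85.7 ff0 q [ 0.32  0.47 -0.52  2.06  1.03  1.05 -0.8 ]
red 653 x -20.9 22.0 zmax 98.3 ymin -89.1
 lean -29.5
blue 1182 x -21.3 21.8 zmax 98.4 ymin -33.9
 lean -28.8
t red [363. 195.] [ 506.  -365.3   52.    46.4  -78.4]
t red [124. 158.] [619.7 385.4  60.   31.6 -77. ]
t blue [157. 259.] [304.1 271.2  83.6  44.   34.1]
t blue [343. 204.] [ 492.5 -301.5  150.9   72.6  -85.1]
t blue [288. 126.] [ 726.4 -132.4   53.4   52.8  -45.6]
t blue [413.  53.] [ 981.2 -549.2  123.6   51.1  -78.6]
```

View pics/r2.png

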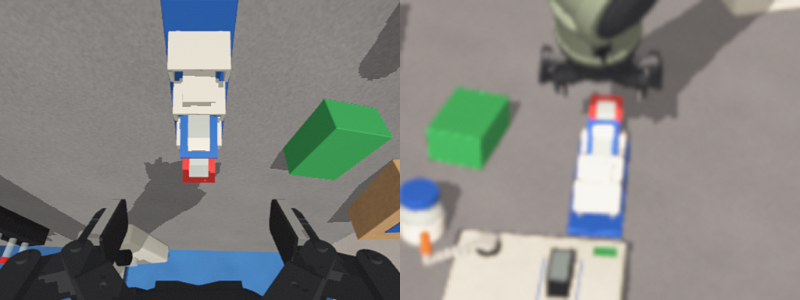

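The wrist panel shows blue standing at (199,135) and red behind it at (199,170). The side panel agrees, with the lever at rest. Both tops are within 1 mm of the seated height. I'll make one last check for anything yellow, then hand in.

Run:
```python
from meas import *; from plan import *
n=0
for c in('top','side','wrist'):
    h=cv2.cvtColor(grab(c)['img'],cv2.COLOR_RGB2HSV); m=((h[...,0]>20)&(h[...,0]<36)&(h[...,1]>150)&(h[...,2]>100)).sum(); n+=m; print(c,m)
if n<30: print(bot.job_done())
st()
```

```text
top 0
side 0
wrist 0
the job is handed in; nothing more can be done
None
the job is handed in; nothing more can be done
```

I imaged the red frame and then the blue one, and stood them fully down in rack slots 0 and 1; yellow wasn't in any camera view, the lever is back at rest, and I handed the job in at about 50 s of the 210 s limit (no verdict was shown).

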